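# Load the shaker with a stack of deep-well plates and lock it

## Robot

A 7-joint arm with a two-finger parallel gripper is mounted at the origin on the work surface. World frame = base frame: x ahead of the robot, y to its left, z up, the work surface at z = 0. Lengths are in m, angles in rad, forces in N, time in s.
With the tool pointing down it reaches from about 0.4 to 0.85 m from the base axis. Payload 4.5 kg.
Tool frame: the origin (TCP) lies at the very end of the fingers, on their centre line; the grasp point (between the pads) lies 19 mm behind it; z points along the fingers, y is the direction in which the jaws open and shut (so a half turn about z gives the same grasp; the last joint's range is limited). The gripper opens to 85 mm and grips with 20 to 120 N. Pads are 22 mm wide; open, the fingers measure 114 mm over their backs; the gripper's body (76 mm by 85 mm) begins 54 mm behind the grasp point. The pads swing forward as they close: fully open they stand 13 mm farther back than shut.
Start: joints at [1.346, 0.689, -0.195, 1.565, 0.157, 0.902, -0.215], TCP at [0.16, -0.604, 0.231] pointing down, gripper open.
Joint ranges: [-3.01, 3.01], [-0.46, 2.08], [-1.47, 1.51], [0.13, 2.56], [-1, 4.14], [0.04, 2.09], [-2.66, 2.66]. Speed limits (rad/s): [2.57, 2.57, 3.14, 3.14, 3.14, 3.14, 3.14].

## Interface

Orientations are given as a 3x3 rotation matrix whose columns are the frame's x, y, z axes.
In Python, from workcell import bot gives the robot as it stands.
- The arm moves only by the shell command python3 -m crank 'ROWS' [OPENING]. ROWS is JSON, a list that holds one entry, the list of rows, each a list of 6 numbers: the shift along the tool's x, y, z scaled (see below), then the turn, a rotation vector about the tool's x, y, z scaled (see below). In form: [[[dx, dy, dz, rx, ry, rz], ...]]. A call has exactly 8 rows; each row is the pose to reach, as a shift and turn from the pose measured when the call began, along the tool's axes at that moment; what a row does not reach only later rows make up. The controller multiplies each number of a shift by 0.1 m and each number of a turn by pi/2 rad. A row lasts 1/8 s, in which the tool goes at most 62.5 mm and 10.7 degrees, less where a joint would pass 70% of its speed; a pose out of reach is approached as far as the arm can. A call with a number of a shift or a turn outside -1 to 1 is refused whole. A call with a gripper value outside its range is refused whole. OPENING is the opening, from 0 (shut) to 1 (fully open), set as the call begins (- or left out, the last holds). The fingers move at their own pace and stop on an object; the grip force is fixed at half the most. Time passes only in rows, so rows that repeat a pose let the fingers close, or fill a call up. It gives the time, the measured TCP pose, the force and the opening at its end, in the units of the state.
- bot.state(): the state, without advancing time (a new reading comes with each control period).
- bot.camera(name): name is "scene" or "top" or "wrist"; returns a dict with "pixels" (480x640x3 uint8, blue, green, red), "depth" (480x640 float32, m along the optical axis (not along the pixel's ray), 0 where there is no reading), "intrinsics" (3x3 intrinsics, pixels), "R" (3x3) and "t" (3): a world point X has camera coordinates R X + t. Camera axes: x right, y down, z forward; pixel columns grow to the right and rows downward; lengths in m; the calibration is good to about 2 mm. A picture is of the moment at which its call begins.
- bot.finish_job(): hands the job in, once; it reports no verdict.
The state is a dict: "time": time; "joints": joint angles; "dq": joint speeds; "joint_torque": joint torques, N m; "tcp_pos": TCP position; "ee_rot": TCP orientation; "ft_force": force on the tool from outside, world axes, zero at the start; "ft_torque": the same for the moment, N m; "width": finger opening in m.
Only numpy, scipy, OpenCV 4.12 (cv2) and the standard library are available. Lean on these libraries where they do the work, as an engineer would, in place of code of your own. Each camera call takes 0.05 s, during which the arm holds its last target. There are 200 camera calls.

## Task

Load the shaker: stack all the loose deep-well plates on its locating block, cut corners over cut corners so that each plate drops fully down over the one below, and put the lid on top in the same way. Then take the pin spanner from its cradle, set both pins fully into the holes of the lock ring, turn the ring with it clockwise to its stop, and stand the spanner back in its cradle. Do not shift the brown bottles, the jar or the beaker standing around.

Things in the scene. Friction and masses are not known exactly. Their poses are not given: they have to be found in the camera images.
- plate1_block (a point): Deep-well plate, natural plastic, both corners of ONE short end (+x) cut off; all plates alike, 0.12 kg. Point: centre of its well block (100 x 58 mm, rising 15 mm above the ledge of a wider skirt, +x corners cut 16 mm), 29.5 mm above the underside, 7.5 mm below the top and above the ledge. x towards the cut end, z up. Grip across the block's 58 mm sides, above the ledge. Absent in some runs.
- plate2_block (a point): Another plate exactly like plate1, same point and axes. Absent in some runs.
- plate3_block (a point): Another plate exactly like plate1, same point and axes. Absent in some runs.
- plate4_block (a point): Another plate exactly like plate1, same point and axes. Absent in some runs.
- plate1_end (a point): Middle of plate1's cut end, 55 mm along x from the plate's centre, 11 mm above its underside. The skirt is 116 x 74 mm outside, 22 mm high, +x corners cut 21 mm; its hollow (105 x 63 mm, 18 mm deep, corners cut to match) drops over the block below with 2.5 mm play all round, only if the cut ends lie the same way. Seated plates stand 22 mm above one another.
- plate2_end (a point): Middle of the cut end of plate2's skirt, 55 mm along x from its centre, 11 mm above its underside.
- plate3_end (a point): Middle of the cut end of plate3's skirt, 55 mm along x from its centre, 11 mm above its underside.
- plate4_end (a point): Middle of the cut end of plate4's skirt, 55 mm along x from its centre, 11 mm above its underside.
- lid_end (a point): Middle of the cut end of the lid's skirt, 55 mm along x from its centre, 11 mm above its underside.
- lid_rib (a point): The lid: the same cut-cornered hollow skirt as a plate's (22 mm high) with a flat top and one upright grip rib 60 mm long (along x), 20 mm thick (along y), 24 mm high; 46 mm high in all, 0.10 kg. It drops over the topmost well block as a plate does. Point: centre of the rib, 34 mm above the lid's underside; x towards the cut end, z up.
- nest (a point): Loading place of the shaker, a low white slab 190 x 340 mm, 30 mm high, whose place and turn vary. Point: on the slab's top under the centre of a fixed aluminium locating block 100 x 58 mm, 15 mm high, its +x corners cut 16 mm like a well block. x towards the cut end, z up. The first plate goes over the block and rests on the slab.
- ring_top (a point): Lock ring: flat octagonal steel collar 96 mm across, 14 mm high, on the shaker, 180 mm from the nest along the nest's +y. Point: its axis at its top face. Two holes 11 mm wide, 14 mm deep, lie 24 mm either side of the axis along this point's x, which turns with the ring. z up.
- ring (a joint): Turn of the lock ring (rad), growing clockwise seen from above: 0 open, 1.3 at its stop (locked). Starts between 0 and 0.25. Takes about 0.12 N m and stays where it is left. It draws a dark clamp jaw up to the stack, stopping about 2 mm short of it.
- spanner_grip (a point): Pin spanner, upright in its cradle: black grip 40 (x) x 18 (y) x 40 mm high on a steel bar 64 x 36 x 10 mm, with two 7 mm pins with tapered tips sticking down 10 mm, 24 mm either side of the centre along x. Point: grip centre, 40 mm above the pin tips, 30 mm above the bar's underside; z up. 0.2 kg. With pins fully in, the bar lies on the ring's top. Half a turn makes no difference.
- cradle_top (a point): The spanner's cradle, a fixed grey block 76 x 56 x 18 mm with a slot 20 mm wide, 14 mm deep along its whole length (x). Point: centre of its top. The spanner stands in it with its bar across both cheeks and its pins in the slot, its grip centre 30 mm above this point.
- amber1: Brown bottle with black cap, 60 mm wide, 130 mm high, a bystander; origin under its centre.
- amber2: A second such brown bottle.
- jar: Clear jar with a yellow cap, 64 mm wide, 70 mm high, a bystander; origin under its centre.
- beaker: Open glass beaker, 60 mm wide, 75 mm high, a bystander; origin under its centre.
Mind the look-alikes: they are no part of the job. What is shaped like the part that bears plate1_block but orange is not meant. What is shaped like the part that bears plate4_block but orange is not meant.

How it is judged:
On the way, in this order (a step that is already met when the one before it is completed fails the run):
1. all plates present are stacked on the nest, cut ends matched, with the lid on top, the ring still unlocked (horizontal distance between each of plate1_block, plate2_block, plate3_block, plate4_block, lid_rib and nest below 0.014 m and angle between the x axis of each of plate1_block, plate2_block, plate3_block, plate4_block, lid_rib and the x axis of nest, either way round below 0.12 rad and angle between each of plate1_block, plate2_block, plate3_block, plate4_block, lid_rib's own z axis and vertical below 0.04 rad and x of each of plate1_end, plate2_end, plate3_end, plate4_end, lid_end in the frame of nest above 0.035 m and (z of plate1_block in the frame of nest between 0.0265 and 0.0325 m or z of plate1_block in the frame of nest between 0.0485 and 0.0545 m or z of plate1_block in the frame of nest between 0.0705 and 0.0765 m or z of plate1_block in the frame of nest between 0.0925 and 0.0985 m) and (z of plate2_block in the frame of nest between 0.0265 and 0.0325 m or z of plate2_block in the frame of nest between 0.0485 and 0.0545 m or z of plate2_block in the frame of nest between 0.0705 and 0.0765 m or z of plate2_block in the frame of nest between 0.0925 and 0.0985 m) and (z of plate3_block in the frame of nest between 0.0265 and 0.0325 m or z of plate3_block in the frame of nest between 0.0485 and 0.0545 m or z of plate3_block in the frame of nest between 0.0705 and 0.0765 m or z of plate3_block in the frame of nest between 0.0925 and 0.0985 m) and (z of plate4_block in the frame of nest between 0.0265 and 0.0325 m or z of plate4_block in the frame of nest between 0.0485 and 0.0545 m or z of plate4_block in the frame of nest between 0.0705 and 0.0765 m or z of plate4_block in the frame of nest between 0.0925 and 0.0985 m) and (z of lid_rib in the frame of nest between 0.075 and 0.081 m or z of lid_rib in the frame of nest between 0.097 and 0.103 m or z of lid_rib in the frame of nest between 0.119 and 0.125 m) and z of lid_rib in the frame of plate1_block above 0.015 m and z of lid_rib in the frame of plate2_block above 0.015 m and z of lid_rib in the frame of plate3_block above 0.015 m and z of lid_rib in the frame of plate4_block above 0.015 m and value of joint ring below 0.6 rad), for 0.3 s.
2. both pins of the spanner are fully in the ring's holes, the ring still unlocked (horizontal distance between spanner_grip and ring_top below 0.005 m and z of spanner_grip in the frame of ring_top below 0.033 m and angle between the x axis of spanner_grip and the x axis of ring_top, either way round below 0.25 rad and angle between spanner_grip's own z axis and vertical below 0.1 rad and value of joint ring below 0.6 rad), for 0.1 s.
3. the ring is turned to its stop with the spanner still in it (horizontal distance between spanner_grip and ring_top below 0.005 m and z of spanner_grip in the frame of ring_top below 0.033 m and angle between the x axis of spanner_grip and the x axis of ring_top, either way round below 0.25 rad and angle between spanner_grip's own z axis and vertical below 0.1 rad and value of joint ring above 1.18 rad), for 0.1 s.
At the end, for the whole second after the job is handed in: Plates and lid stacked on the nest (14 mm of its axis, level, cut end the nest's way within 0.12 rad, heights within 3 mm of fully seated), lid on top; ring beyond 1.18 rad; spanner upright in its cradle (20 mm, seated height within 3 mm); all at rest (horizontal distance between each of plate1_block, plate2_block, plate3_block, plate4_block, lid_rib and nest below 0.014 m and angle between the x axis of each of plate1_block, plate2_block, plate3_block, plate4_block, lid_rib and the x axis of nest, either way round below 0.12 rad and angle between each of plate1_block, plate2_block, plate3_block, plate4_block, lid_rib's own z axis and vertical below 0.04 rad and x of each of plate1_end, plate2_end, plate3_end, plate4_end, lid_end in the frame of nest above 0.035 m and (z of plate1_block in the frame of nest between 0.0265 and 0.0325 m or z of plate1_block in the frame of nest between 0.0485 and 0.0545 m or z of plate1_block in the frame of nest between 0.0705 and 0.0765 m or z of plate1_block in the frame of nest between 0.0925 and 0.0985 m) and (z of plate2_block in the frame of nest between 0.0265 and 0.0325 m or z of plate2_block in the frame of nest between 0.0485 and 0.0545 m or z of plate2_block in the frame of nest between 0.0705 and 0.0765 m or z of plate2_block in the frame of nest between 0.0925 and 0.0985 m) and (z of plate3_block in the frame of nest between 0.0265 and 0.0325 m or z of plate3_block in the frame of nest between 0.0485 and 0.0545 m or z of plate3_block in the frame of nest between 0.0705 and 0.0765 m or z of plate3_block in the frame of nest between 0.0925 and 0.0985 m) and (z of plate4_block in the frame of nest between 0.0265 and 0.0325 m or z of plate4_block in the frame of nest between 0.0485 and 0.0545 m or z of plate4_block in the frame of nest between 0.0705 and 0.0765 m or z of plate4_block in the frame of nest between 0.0925 and 0.0985 m) and (z of lid_rib in the frame of nest between 0.075 and 0.081 m or z of lid_rib in the frame of nest between 0.097 and 0.103 m or z of lid_rib in the frame of nest between 0.119 and 0.125 m) and z of lid_rib in the frame of plate1_block above 0.015 m and z of lid_rib in the frame of plate2_block above 0.015 m and z of lid_rib in the frame of plate3_block above 0.015 m and z of lid_rib in the frame of plate4_block above 0.015 m and value of joint ring above 1.18 rad and horizontal distance between spanner_grip and cradle_top below 0.02 m and z of spanner_grip in the frame of cradle_top between 0.027 and 0.033 m and angle between spanner_grip's own z axis and vertical below 0.08 rad and linear speed of each of plate1, plate2, plate3, plate4, lid, spanner below 0.02 m/s); the robot touches nothing.
It fails at once if the first brown bottle is shifted by more than 3 cm (distance of amber1 from where it was at the start of the episode above 0.03 m).
It fails at once if the second brown bottle is shifted by more than 3 cm (distance of amber2 from where it was at the start of the episode above 0.03 m).
It fails at once if the yellow-capped jar is shifted by more than 3 cm (distance of jar from where it was at the start of the episode above 0.03 m).
It fails at once if the glass beaker is shifted by more than 3 cm (distance of beaker from where it was at the start of the episode above 0.03 m).
Of plate1, plate2, plate3, plate4 only 2 to 4 are there at a start; the rules pass over those that are not, and their reading is None.
At some moment in a run one of plate1, plate2, plate3, plate4, lid may be knocked a few centimetres aside while the robot is not near it.
Once in a run the grip may slacken for a moment while it holds something.
It also fails if it takes over 210 s, if anything falls off the work surface, if the arm or the gripper's body presses on something with over 40 N, if the wrist force passes 120 N, or if a joint passes its speed limit or range.

## Working session

There is one attempt and no reset: what is moved stays moved. The work goes in short steps, Python scripts to look and compute and a shell command to move; the robot and the scene stay as the last step left them, time stands still between calls to the robot, and variables do not carry over. Pictures are saved under pics/ and viewed, about 12 in all and at most 16, crops included, and the job is handed in when it is done.

```bash
ls; mkdir -p pics; cat > h.py <<'E'
import numpy as np, cv2
from workcell import bot
def snap(n):
    c=bot.camera(n); return c
def world(c,u,v,d=None):
    K=c['intrinsics'];d=c['depth'][int(v),int(u)] if d is None else d
    return c['R'].T@(d*np.linalg.inv(K)@[u,v,1]-c['t'])
def ray(c,u,v,z):
    K=c['intrinsics'];o=-c['R'].T@c['t'];r=c['R'].T@np.linalg.inv(K)@[u,v,1]
    return o+r*(z-o[2])/r[2]
def cloud(c):
    K=c['intrinsics'];v,u=np.mgrid[:480,:640];d=c['depth']
    p=np.stack([(u-K[0,2])/K[0,0]*d,(v-K[1,2])/K[1,1]*d,d],-1)
    return (p-c['t'])@c['R']
E
python3 - <<'E'
from h import *
s=bot.state();print({k:np.round(v,3).tolist() for k,v in s.items()})
a=[]
for n in('top','scene','wrist'):
    c=snap(n);cv2.imwrite(f'pics/{n}0.png',c['pixels']);np.save(f'{n}0.npy',c,allow_pickle=True)
    print(n,c['intrinsics'].round(1).tolist(),(-c['R'].T@c['t']).round(3),c['R'].round(2).tolist(),(c['depth']>0).mean())
E
```

```text
pics
{'time': 0.0, 'joints': [1.346, 0.69, -0.195, 1.566, 0.157, 0.902, -0.215], 'dq': [-0.0, 0.001, 0.0, -0.001, 0.002, -0.002, 0.0], 'joint_torque': [-0.002, -53.96, -1.266, -15.854, 0.009, 0.009, 0.0], 'tcp_pos': [0.16, -0.604, 0.23], 'ee_rot': [[0.967, 0.256, -0.001], [0.256, -0.967, 0.002], [-0.0, -0.002, -1.0]], 'ft_force': [-0.603, 0.057, -1.03], 'ft_torque': [0.083, -0.046, 0.055], 'width': 0.086}
top [[433.2, 0.0, 324.8], [0.0, 433.2, 240.8], [0.0, 0.0, 1.0]] [0.351 0.002 1.064] [[0.01, -1.0, -0.01], [-0.99, -0.01, -0.16], [0.16, 0.01, -0.99]] 0.9960709635416667
scene [[587.5, 0.0, 326.7], [0.0, 587.5, 237.0], [0.0, 0.0, 1.0]] [ 0.924 -0.497  1.08 ] [[0.76, 0.64, 0.02], [0.54, -0.63, -0.55], [-0.35, 0.43, -0.83]] 0.995869140625
wrist [[335.1, 0.0, 318.2], [0.0, 335.1, 240.6], [0.0, 0.0, 1.0]] [ 0.224 -0.586  0.373] [[0.26, -0.97, -0.0], [-0.93, -0.25, 0.26], [-0.25, -0.07, -0.96]] 0.993720703125
```

View pics/top0.png

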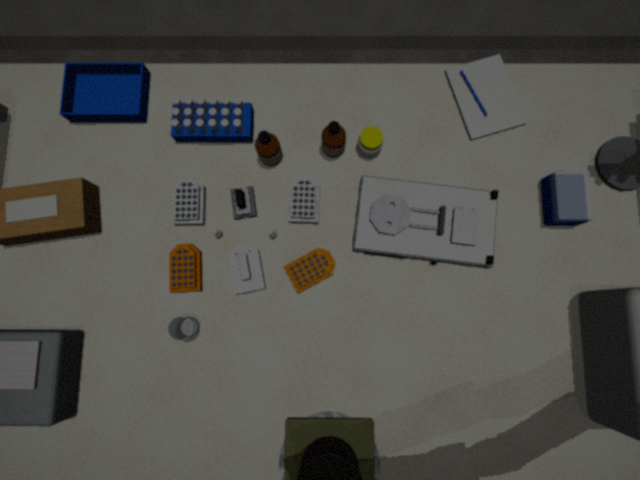

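View pics/scene0.png

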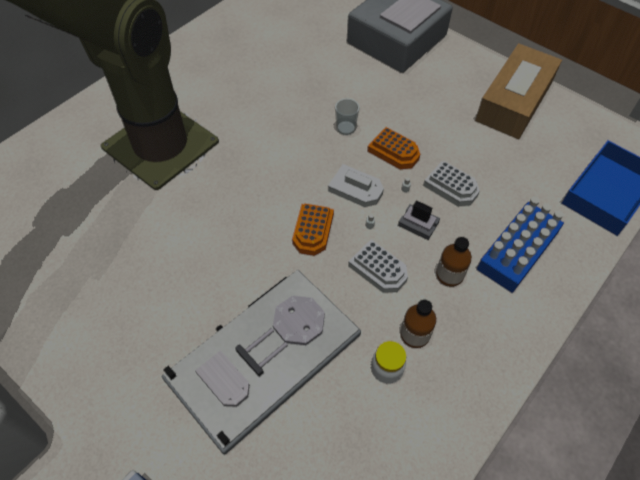

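The top view shows two natural plates at about (190,203) and (304,202), and the lid at (248,271). The spanner is in its cradle at (243,201), the ring at (390,214) and the nest block at (464,225). The orange look-alikes are at (185,268) and (309,269). The scene view agrees.

```bash
cat >> h.py <<'E'
def blobs(c,lo,hi,box=None,minA=60):
    """components of points with lo<z<hi; returns rect fits in world xy"""
    P=cloud(c);z=P[...,2];m=(z>lo)&(z<hi)&(c['depth']>0)
    if box: m&=(P[...,0]>box[0])&(P[...,0]<box[1])&(P[...,1]>box[2])&(P[...,1]<box[3])
    n,L=cv2.connectedComponents(m.astype(np.uint8),connectivity=4);out=[]
    for i in range(1,n):
        q=P[L==i]
        if len(q)<minA: continue
        r=cv2.minAreaRect(q[:,:2].astype(np.float32)*1000)
        out.append((len(q),r,np.median(q[:,2]),q.mean(0),c['pixels'][L==i].mean(0)))
    return out
E
python3 - <<'E'
from h import *
for n in('top','scene'):
    c=np.load(n+'0.npy',allow_pickle=True).item()
    for lo,hi in((.012,.027),(.027,.06),(.06,.2)):
        print(n,lo)
        for N,r,z,m,col in blobs(c,lo,hi,(.2,.9,-.6,.6)):
            if max(r[1])<400: print(N,np.round(r[0],1),np.round(r[1],1),round(r[2],1),'z',round(z*1e3,1),'mean',(m*1e3).round(1),col.round())
E
```

```text
top 0.012
184 [838.1 525.2] [ 60.8 136.6] 30.4 z 19.6 mean [841.9 521.2  19.6] [25.  8.  3.]
1379 [ 861.4 -409.4] [119.6 152.1] 16.6 z 13.8 mean [ 850.  -404.9   14.2] [97. 97. 95.]
189 [779.5 290.5] [ 62.3 207.8] 18.5 z 20.1 mean [780.3 287.   19.6] [28. 11.  5.]
381 [622.8  67.4] [ 74.2 116.9] 88.4 z 22.4 mean [607.2  65.2  22.2] [95. 96. 95.]
154 [ 619.  -526.7] [120.3  16.3] 7.5 z 19.0 mean [ 617.3 -526.5   19.4] [26. 10.  6.]
374 [616.2 354. ] [117.   75.5] 1.0 z 21.8 mean [599.6 338.7  21.5] [86. 86. 85.]
71 [630.9 -70.4] [ 5.2 87.1] 83.1 z 23.3 mean [630.2 -70.2  23. ] [61. 63. 61.]
148 [596.2 582. ] [120.8  19.3] 0.7 z 20.2 mean [594.4 582.9  19.9] [ 9. 17. 24.]
173 [616.3 200.3] [76.6 26.1] 1.2 z 18.6 mean [615.5 198.   19.1] [60. 60. 59.]
129 [611.3 237. ] [75.7 20.8] 10.9 z 18.3 mean [606.5 240.2  18.7] [64. 65. 64.]
542 [ 483.2 -209.7] [351.   90.8] 68.6 z 23.1 mean [ 487.  -188.9   22.4] [51. 52. 50.]
414 [450.6 354.2] [116.4  75.9] 3.4 z 22.1 mean [441.8 340.5  21.7] [13. 54. 90.]
1163 [450.5 206. ] [116.7  75. ] 12.1 z 22.4 mean [445.8 203.7  22.4] [102. 102. 101.]
416
[... 6332 characters left out ...]
 81.9] [106. 103.  99.]
163 [611.3 215.5] [39.7 21.8] 6.5 z 68.0 mean [612.2 213.7  67.6] [24. 23. 24.]
611 [816.5 299. ] [ 17.9 171.9] 0.0 z 84.8 mean [817.  291.6  81.7] [106. 102.  99.]
624 [844.7 298.2] [ 17.8 168.8] 0.0 z 85.3 mean [844.9 291.7  82. ] [106. 103.  99.]
858 [739.1 145.5] [60.1 49.5] 14.6 z 92.7 mean [740.9 139.8  96.3] [24. 40. 58.]
925 [762.6 -12.5] [60.  52.2] 20.4 z 93.3 mean [764.4 -18.5  96.9] [24. 40. 59.]
759 [760.7 -99.6] [56.4 55.6] 76.9 z 70.2 mean [ 761.5 -100.9   69.9] [ 15. 136. 136.]
642 [ 333.7 -591.6] [  8.2 122.8] 85.6 z 122.8 mean [ 368.  -593.6  124.4] [52. 53. 52.]
108 [ 567.5 -534.3] [29.5 14.4] 39.5 z 74.6 mean [ 568.4 -536.2   74.8] [128. 122. 118.]
```

```bash
python3 - <<'E'
from h import *
for n in('top','scene'):
    c=np.load(n+'0.npy',allow_pickle=True).item()
    for N,r,z,m,col in blobs(c,.0385,.09,(.45,.72,-.42,-.03),30):
        print(n,N,np.round(r[0],1),np.round(r[1],1),round(r[2],1),'z',round(z*1e3,1),'mean',(m*1e3).round(1),col.round())
# small knobs & spanner close
c=np.load('top0.npy',allow_pickle=True).item()
P=cloud(c)
for u,v in((219,234),(273,235)): print(P[v-3:v+4,u-3:u+4].reshape(-1,3)[P[v-3:v+4,u-3:u+4,2].argmax()].round(3))
E
```

```text
top 54 [ 630.7 -394.6] [13.2 21.4] 86.8 z 48.1 mean [ 629.1 -394.1   47.4] [20. 22. 22.]
top 1282 [ 580.1 -142.3] [96.1 96.9] 78.6 z 44.6 mean [ 579.3 -142.2   44.6] [97. 94. 96.]
top 995 [ 558.3 -320.6] [ 59.6 101.3] 82.9 z 45.8 mean [ 555.4 -320.    45.7] [ 99.  99. 100.]
top 312 [ 568.9 -232.6] [78.7 68.9] 81.9 z 44.6 mean [ 565.9 -246.8   45.4] [59. 58. 58.]
top 60 [ 470.7 -375.9] [13.7 20. ] 86.8 z 48.0 mean [ 471.2 -374.6   47.8] [22. 23. 23.]
scene 1885 [ 576.3 -145.3] [96.3 97.4] 33.8 z 44.6 mean [ 577.5 -146.4   44.5] [126. 120. 123.]
scene 458 [ 570.5 -240.5] [80.2 68.9] 72.7 z 46.3 mean [ 563.7 -252.9   45.7] [81. 79. 79.]
scene 1690 [ 554.7 -323.7] [ 58.7 102. ] 83.2 z 45.5 mean [ 554.3 -324.3   45.4] [135. 132. 135.]
scene 87 [ 468.6 -378.8] [11.9 22.1] 82.9 z 48.6 mean [ 469.1 -379.    47.9] [37. 38. 38.]
scene 97 [ 627.  -397.8] [12.  20.9] 82.1 z 48.2 mean [ 627.2 -398.    47.8] [37. 37. 37.]
[0.533 0.273 0.051]
[0.351 0.002 1.064]
```

```bash
python3 -m crank '[[[0.5,-0.25,0,0,0,0.05],[0.95,-0.5,0,0,0,0.1],[0.95,-0.8,-0.3,0,0,0.15],[0.95,-0.95,-0.6,0,0,0.165],[0.95,-0.95,-0.6,0,0,0.165],[0.95,-0.95,-0.6,0,0,0.165],[0.95,-0.95,-0.6,0,0,0.165],[0.95,-0.95,-0.6,0,0,0.165]]]' 1
```

```text
time: 1.15
tcp_pos: [0.2271, -0.4876, 0.2899]
ee_rot: [[1.0, -0.001, -0.001], [-0.001, -1.0, 0.003], [-0.001, -0.003, -1.0]]
ft_force: [0.5, 0.3, -0.5]
width: 0.0852
```

```bash
python3 -m crank '[[[0.5,-0.4,0,0,0,0],[0.98,-0.8,0,0,0,0],[0.98,-0.8,0,0,0,0],[0.98,-0.8,0,0,0,0],[0.98,-0.8,0,0,0,0],[0.98,-0.8,0,0,0,0],[0.98,-0.8,0,0,0,0],[0.98,-0.8,0,0,0,0]]]' >/dev/null; python3 -m crank '[[[0.5,-0.4,0,0,0,0],[0.98,-0.8,0,0,0,0],[0.98,-0.8,0,0,0,0],[0.98,-0.8,0,0,0,0],[0.98,-0.8,0,0,0,0],[0.98,-0.8,0,0,0,0],[0.98,-0.8,0,0,0,0],[0.98,-0.8,0,0,0,0]]]' >/dev/null;  python3 -m crank '[[[0.5,-0.4,0,0,0,0],[0.98,-0.8,0,0,0,0],[0.98,-0.8,0,0,0,0],[0.98,-0.8,0,0,0,0],[0.98,-0.8,0,0,0,0],[0.98,-0.8,0,0,0,0],[0.98,-0.8,0,0,0,0],[0.98,-0.8,0,0,0,0]]]'
cat >> h.py <<'E'
def look(lo,hi,box=None,minA=60,name=None,n='wrist'):
    c=snap(n)
    if name: cv2.imwrite('pics/'+name+'.png',c['pixels']); np.save(name+'.npy',c,allow_pickle=True)
    print(round(bot.state()['time'],2),'tcp',bot.state()['tcp_pos'].round(4) if hasattr(bot.state()['tcp_pos'],'round') else bot.state()['tcp_pos'])
    for N,r,z,m,col in blobs(c,lo,hi,box,minA):
        print(N,np.round(r[0],1),np.round(r[1],1),round(r[2],1),'z',round(z*1e3,1),'mean',(m*1e3).round(1),col.round())
    return c
E
python3 -c "
from h import *
look(.0385,.09,(.4,.72,-.42,-.03),100,'w1')"
```

```text
time: 4.15
tcp_pos: [0.5207, -0.2488, 0.2903]
ee_rot: [[1.0, -0.002, -0.001], [-0.002, -1.0, 0.003], [-0.001, -0.003, -1.0]]
ft_force: [-0.1, 0.2, 0.6]
width: 0.0855
4.2 tcp [ 0.5207 -0.2487  0.2903]
288 [ 629.5 -396.9] [13.1 20.4] 84.5 z 47.4 mean [ 629.3 -395.9   46.7] [27. 29. 28.]
6092 [ 580.  -144.2] [96.2 96.4] 33.5 z 43.3 mean [ 581.2 -144.5   43.2] [177. 172. 172.]
4354 [ 557.9 -323. ] [ 58.6 100. ] 83.0 z 44.5 mean [ 557.5 -322.4   44.5] [193. 193. 189.]
774 [ 565.8 -258.5] [28.1 69.7] 82.9 z 49.1 mean [ 565.6 -264.9   48. ] [76. 75. 72.]
197 [ 590.3 -224.4] [54.6  6.4] 83.0 z 39.3 mean [ 590.2 -224.    39.4] [150. 146. 145.]
164 [ 551.3 -216. ] [47.9  6.6] 82.8 z 39.4 mean [ 551.  -216.    39.4] [151. 146. 146.]
216 [ 470.7 -377.5] [12.8 20.7] 82.7 z 47.3 mean [ 471.5 -376.7   46.5] [28. 31. 30.]
```

```bash
python3 -m crank '[[[0.1,-0.5,0,0,0,0],[0.3,-1,0,0,0,0],[0.3,-1,0,0,0,0],[0.3,-1,0,0,0,0],[0.3,-1,0,0,0,0],[0.3,-1,0,0,0,0],[0.3,-1,0,0,0,0],[0.3,-1,0,0,0,0]]]' >/dev/null; python3 -m crank '[[[0.1,-0.5,0.1,0,0,0],[0.3,-1,0.3,0,0,0],[0.3,-1,0.3,0,0,0],[0.3,-1,0.3,0,0,0],[0.3,-1,0.3,0,0,0],[0.3,-1,0.3,0,0,0],[0.3,-1,0.3,0,0,0],[0.3,-1,0.3,0,0,0]]]' >/dev/null;  python3 -m crank '[[[0.1,-0.5,0.3,0,0,0],[0.3,-1,0.6,0,0,0],[0.3,-1,0.6,0,0,0],[0.3,-1,0.6,0,0,0],[0.3,-1,0.6,0,0,0],[0.3,-1,0.6,0,0,0],[0.3,-1,0.6,0,0,0],[0.3,-1,0.6,0,0,0]]]'
python3 -c "
from h import *
look(.0285,.09,(.5,.72,-.05,.16),100,'w2')"
```

```text
time: 7.2
tcp_pos: [0.6114, 0.0505, 0.2013]
ee_rot: [[1.0, -0.004, -0.001], [-0.004, -1.0, 0.003], [-0.001, -0.003, -1.0]]
ft_force: [1.0, 0.0, -0.1]
width: 0.0853
7.25 tcp [0.6114 0.0506 0.2012]
960 [715.5 145.3] [ 8.7 29.5] 4.9 z 75.3 mean [715.1 144.1  68.8] [26. 46. 66.]
6326 [622.7  65.7] [ 58.2 100.2] 88.4 z 36.5 mean [622.7  65.6  36.5] [141. 143. 135.]
169 [536.1 142.1] [11.2 11.5] 15.5 z 40.7 mean [537.5 141.4  38.5] [155. 162. 157.]
```

View pics/w2.png

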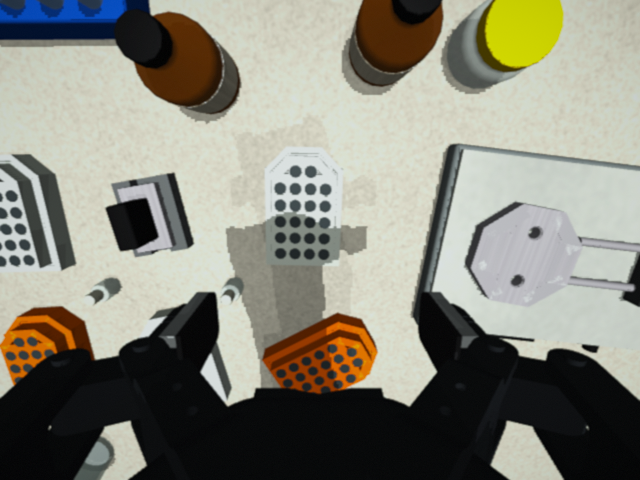

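```bash
python3 -m crank '[[[0.11,-0.15,0.3,0,0,0.016],[0.11,-0.15,0.7,0,0,0.016],[0.11,-0.15,1,0,0,0.016],[0.11,-0.15,1,0,0,0.016],[0.11,-0.15,1,0,0,0.016],[0.11,-0.15,1,0,0,0.016],[0.11,-0.15,1,0,0,0.016],[0.11,-0.15,1,0,0,0.016]]]'; python3 -m crank '[[[0,0,0.3,0,0,0],[0,0,0.5,0,0,0],[0,0,0.65,0,0,0],[0,0,0.77,0,0,0],[0,0,0.77,0,0,0],[0,0,0.77,0,0,0],[0,0,0.77,0,0,0],[0,0,0.77,0,0,0]]]'
```

```text
time: 8.25
tcp_pos: [0.6227, 0.0658, 0.1019]
ee_rot: [[1.0, -0.029, 0.0], [-0.029, -1.0, 0.003], [0.0, -0.003, -1.0]]
ft_force: [0.4, -0.2, -0.6]
width: 0.0855
time: 9.25
tcp_pos: [0.623, 0.0661, 0.0254]
ee_rot: [[1.0, -0.029, 0.001], [-0.029, -1.0, 0.003], [0.001, -0.003, -1.0]]
ft_force: [0.3, 0.2, 0.0]
width: 0.0854
```

```bash
python3 -m crank '[[[0,0,0.02,0,0,0],[0,0,0.02,0,0,0],[0,0,0.02,0,0,0],[0,0,0.02,0,0,0],[0,0,0.02,0,0,0],[0,0,0.02,0,0,0],[0,0,0.02,0,0,0],[0,0,0.02,0,0,0]]]' 0; python3 -m crank '[[[0,0,-0.2,0,0,0],[0,0,-0.5,0,0,0],[0,0,-0.9,0,0,0],[0,0,-0.9,0,0,0],[0,0,-0.9,0,0,0],[0,0,-0.9,0,0,0],[0,0,-0.9,0,0,0],[0,0,-0.9,0,0,0]]]'
```

```text
time: 10.25
tcp_pos: [0.6233, 0.0661, 0.0239]
ee_rot: [[1.0, -0.029, 0.002], [-0.029, -1.0, 0.003], [0.002, -0.003, -1.0]]
ft_force: [-1.1, -0.4, 5.5]
width: 0.0557
time: 11.25
tcp_pos: [0.6228, 0.0658, 0.1132]
ee_rot: [[1.0, -0.029, 0.001], [-0.029, -1.0, 0.003], [0.001, -0.003, -1.0]]
ft_force: [0.5, 1.0, -1.4]
width: 0.0565
```

```bash
python3 -m crank '[[[-0.06,0.4,-0.1,0,0,0],[-0.13,1,-0.1,0,0,0],[-0.13,1,-0.1,0,0,0],[-0.13,1,-0.1,0,0,0],[-0.13,1,-0.1,0,0,0],[-0.13,1,-0.1,0,0,0],[-0.13,1,-0.1,0,0,0],[-0.13,1,-0.1,0,0,0]]]' >/dev/null; python3 -m crank '[[[-0.06,0.4,0,0,0,0],[-0.13,1,0,0,0,0],[-0.13,1,0,0,0,0],[-0.13,1,0,0,0,0],[-0.13,1,0,0,0,0],[-0.13,1,0,0,0,0],[-0.13,1,0,0,0,0],[-0.13,1,0,0,0,0]]]' >/dev/null;python3 -m crank '[[[-0.06,0.4,0,0,0,0],[-0.13,1,0,0,0,0],[-0.13,1,0,0,0,0],[-0.13,1,0,0,0,0],[-0.13,1,0,0,0,0],[-0.13,1,0,0,0,0],[-0.13,1,0,0,0,0],[-0.13,1,0,0,0,0]]]' ; python3 -m crank '[[[-0.06,0.4,0,0,0,0.03],[-0.14,0.91,0,0,0,0.059],[-0.14,0.91,0,0,0,0.059],[-0.14,0.91,0,0,0,0.059],[-0.14,0.91,0,0,0,0.059],[-0.14,0.91,0,0,0,0.059],[-0.14,0.91,0,0,0,0.059],[-0.14,0.91,0,0,0,0.059]]]'; python3 -c "
from h import *
look(.06,.15,(.4,.72,-.5,-.2),100,'w3')"
```

```text
time: 14.25
tcp_pos: [0.5756, -0.232, 0.1224]
ee_rot: [[1.0, -0.027, 0.001], [-0.027, -1.0, 0.003], [0.001, -0.003, -1.0]]
ft_force: [0.3, 0.9, -1.1]
width: 0.056
time: 15.25
tcp_pos: [0.5592, -0.3223, 0.1221]
ee_rot: [[0.993, -0.119, 0.001], [-0.119, -0.993, 0.003], [0.0, -0.003, -1.0]]
ft_force: [-0.1, -0.2, -1.1]
width: 0.0562
15.3 tcp [ 0.5592 -0.3225  0.1221]
33055 [ 560.1 -322.2] [ 83.3 114.1] 83.4 z 134.5 mean [ 570.8 -323.4  132.2] [134. 138. 131.]
```

View pics/w3.png

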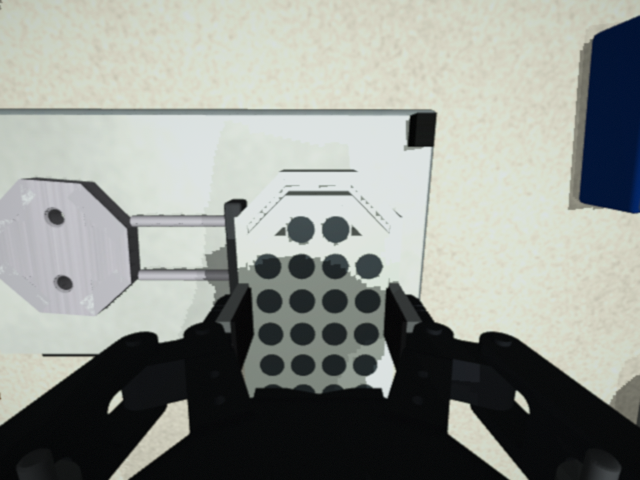

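```bash
cat >> h.py <<'E'
def held(c,lo,hi):
    s=bot.state();P=cloud(c);Rm=np.array(s['ee_rot']);q=(P-np.array(s['tcp_pos']))@Rm
    m=(c['pixels'].min(-1)>90)&(abs(q[...,0])<.08)&(abs(q[...,1])<.045)&(P[...,2]>lo)&(P[...,2]<hi)
    a=q[m]; f=a[(abs(a[:,1])<.01)]; print('front x',np.percentile(f[:,0],99.5).round(4), 'z',np.median(P[m][:,2]).round(4))
    for x in(.02,.03):
        e=a[abs(a[:,0]-x)<.004];print(x,'y',np.percentile(e[:,1],[.5,99.5]).round(4))
E
python3 - <<'E'
from h import *
c=np.load('w3.npy',allow_pickle=True).item()
held(c,.128,.15); held(c,.105,.128)
E
```

```text
front x 0.0498 z 0.1346
0.02 y [-0.0294  0.0283]
0.03 y [-0.0292  0.0281]
front x 0.0578 z 0.1195
0.02 y [-0.0374  0.0365]
0.03 y [-0.0374  0.0365]
```

```bash
python3 -m crank '[[[-0.011,0.011,0.15,0,0,0.002],[-0.011,0.011,0.3,0,0,0.002],[-0.011,0.011,0.45,0,0,0.002],[-0.011,0.011,0.45,0,0,0.002],[-0.011,0.011,0.5,0,0,0.002],[-0.011,0.011,0.55,0,0,0.002],[-0.011,0.011,0.6,0,0,0.002],[-0.011,0.011,0.63,0,0,0.002]]]'; python3 -m crank '[[[0,0,0.02,0,0,0],[0,0,0.03,0,0,0],[0,0,0.04,0,0,0],[0,0,0.04,0,0,0],[0,0,0.04,0,0,0],[0,0,0.04,0,0,0],[0,0,0.04,0,0,0],[0,0,0.04,0,0,0]]]'
```

```text
time: 16.3
tcp_pos: [0.5579, -0.3232, 0.0588]
ee_rot: [[0.992, -0.122, 0.0], [-0.122, -0.992, 0.003], [0.0, -0.003, -1.0]]
ft_force: [-0.8, 0.1, -0.4]
width: 0.0561
time: 17.3
tcp_pos: [0.5579, -0.3232, 0.0549]
ee_rot: [[0.992, -0.122, 0.001], [-0.122, -0.992, 0.003], [0.0, -0.003, -1.0]]
ft_force: [0.2, 0.6, -1.3]
width: 0.056
```

```bash
python3 -m crank '[[[0,0,0,0,0,0],[0,0,0,0,0,0],[0,0,0,0,0,0],[0,0,0,0,0,0],[0,0,-0.1,0,0,0],[0,0,-0.4,0,0,0],[0,0,-0.9,0,0,0],[0,0,-0.9,0,0,0]]]' 1; python3 -m crank '[[[0,0,-0.4,0,0,0],[0,0,-0.9,0,0,0],[0,0,-0.9,0,0,0],[0,0,-0.9,0,0,0],[0,0,-0.9,0,0,0],[0,0,-0.9,0,0,0],[0,0,-0.9,0,0,0],[0,0,-0.9,0,0,0]]]';python3 -c "
from h import *
look(.055,.13,(.4,.72,-.5,-.2),100,'w4')"
```

```text
time: 18.3
tcp_pos: [0.561, -0.325, 0.1499]
ee_rot: [[0.992, -0.123, 0.009], [-0.123, -0.992, -0.001], [0.009, 0.0, -1.0]]
ft_force: [0.7, -0.8, 0.1]
width: 0.0852
time: 19.3
tcp_pos: [0.5601, -0.3249, 0.2396]
ee_rot: [[0.992, -0.123, 0.009], [-0.123, -0.992, -0.001], [0.009, 0.0, -1.0]]
ft_force: [0.1, -0.0, -0.0]
width: 0.0856
19.35 tcp [ 0.5601 -0.3249  0.2397]
5825 [ 557.7 -323.2] [ 58.1 100.2] 83.0 z 66.5 mean [ 557.6 -323.2   66.5] [133. 135. 128.]
```

```bash
python3 -m crank '[[[0,-0.4,0,0,-0.003,-0.04],[0,-1,0,0,-0.006,-0.09],[0,-1,0,0,-0.006,-0.09],[0,-1,0,0,-0.006,-0.09],[0,-1,0,0,-0.006,-0.09],[0,-1,0,0,-0.006,-0.09],[0,-1,0,0,-0.006,-0.09],[0,-1,0,0,-0.006,-0.09]]]' >/dev/null
python3 -m crank '[[[0.03,-0.4,0,0,0,0],[0.07,-0.95,0,0,0,0],[0.07,-0.95,0,0,0,0],[0.07,-0.95,0,0,0,0],[0.07,-0.95,0,0,0,0],[0.07,-0.95,0,0,0,0],[0.07,-0.95,0,0,0,0],[0.07,-0.95,0,0,0,0]]]' >/dev/null
python3 -m crank '[[[0.03,-0.4,0,0,0,0],[0.07,-0.95,0,0,0,0],[0.07,-0.95,0,0,0,0],[0.07,-0.95,0,0,0,0],[0.07,-0.95,0,0,0,0],[0.07,-0.95,0,0,0,0],[0.07,-0.95,0,0,0,0],[0.07,-0.95,0,0,0,0]]]' >/dev/null
python3 -m crank '[[[0.03,-0.4,0,0,0,0],[0.07,-0.95,0,0,0,0],[0.07,-0.95,0,0,0,0],[0.07,-0.95,0,0,0,0],[0.07,-0.95,0,0,0,0],[0.07,-0.95,0,0,0,0],[0.07,-0.95,0,0,0,0],[0.07,-0.95,0,0,0,0]]]' >/dev/null
python3 -m crank '[[[0.03,-0.4,0,0,0,0],[0.07,-0.95,0,0,0,0],[0.07,-0.95,0,0,0,0],[0.07,-0.95,0,0,0,0],[0.07,-0.95,0,0,0,0],[0.07,-0.95,0,0,0,0],[0.07,-0.95,0,0,0,0],[0.07,-0.95,0,0,0,0]]]' >/dev/null
python3 -m crank '[[[0.03,-0.4,0,0,0,0],[0.07,-0.95,0,0,0,0],[0.07,-0.95,0,0,0,0],[0.07,-0.95,0,0,0,0],[0.07,-0.95,0,0,0,0],[0.07,-0.95,0,0,0,0],[0.07,-0.95,0,0,0,0],[0.07,-0.95,0,0,0,0]]]' >/dev/null
python3 -m crank '[[[0.03,-0.4,0.2,0,0,0],[0.07,-0.95,0.4,0,0,0],[0.07,-0.95,0.4,0,0,0],[0.07,-0.95,0.4,0,0,0],[0.07,-0.95,0.4,0,0,0],[0.07,-0.95,0.4,0,0,0],[0.07,-0.95,0.4,0,0,0],[0.07,-0.95,0.4,0,0,0]]]'
python3 -c "
from h import *
look(.0285,.09,(.5,.72,.15,.5),100,'w5')"
```

```text
time: 26.35
tcp_pos: [0.605, 0.3429, 0.1995]
ee_rot: [[1.0, 0.015, -0.0], [0.015, -1.0, -0.001], [-0.0, 0.001, -1.0]]
ft_force: [0.7, 0.4, -0.5]
width: 0.0852
26.4 tcp [0.6049 0.3431 0.1994]
1257 [715.7 162.8] [26.3  8. ] 78.8 z 69.5 mean [715.1 164.3  65.9] [25. 41. 57.]
6408 [616.5 353. ] [100.4  58. ] 1.7 z 36.5 mean [616.5 352.6  36.5] [134. 136. 129.]
1762 [610.9 218.8] [24.3 49.1] 87.3 z 66.5 mean [616.2 221.6  59.1] [20. 19. 19.]
167 [536.1 277.9] [11.1 11.1] 58.7 z 40.7 mean [537.3 278.3  38.7] [143. 158. 154.]
101 [500.9 355. ] [ 2.  26.4] 1.4 z 33.5 mean [500.8 353.1  33.3] [ 0. 34. 88.]
```

```bash
python3 -m crank '[[[0.117,-0.1,0.3,0,0,-0.003],[0.117,-0.1,0.7,0,0,-0.003],[0.117,-0.1,1,0,0,-0.003],[0.117,-0.1,1,0,0,-0.003],[0.117,-0.1,1,0,0,-0.003],[0.117,-0.1,1,0,0,-0.003],[0.117,-0.1,1,0,0,-0.003],[0.117,-0.1,1,0,0,-0.003]]]'; python3 -m crank '[[[0,0,0.3,0,0,0],[0,0,0.5,0,0,0],[0,0,0.65,0,0,0],[0,0,0.75,0,0,0],[0,0,0.75,0,0,0],[0,0,0.75,0,0,0],[0,0,0.75,0,0,0],[0,0,0.75,0,0,0]]]'
```

```text
time: 27.4
tcp_pos: [0.6167, 0.3533, 0.1001]
ee_rot: [[1.0, 0.02, 0.001], [0.02, -1.0, -0.0], [0.0, 0.0, -1.0]]
ft_force: [0.5, 0.4, 0.6]
width: 0.0851
time: 28.4
tcp_pos: [0.617, 0.3535, 0.0256]
ee_rot: [[1.0, 0.02, 0.001], [0.02, -1.0, 0.0], [0.001, -0.0, -1.0]]
ft_force: [-0.2, -0.4, -0.0]
width: 0.0854
```

```bash
python3 -m crank '[[[0,0,0,0,0,0],[0,0,0,0,0,0],[0,0,0,0,0,0],[0,0,0,0,0,0],[0,0,0,0,0,0],[0,0,0,0,0,0],[0,0,0,0,0,0],[0,0,0,0,0,0]]]' 0; python3 -m crank '[[[0,0,-0.2,0,0,0],[0,0,-0.5,0,0,0],[0,0,-0.9,0,0,0],[0,0,-1,0,0,0],[0,0,-1,0,0,0],[0,0,-1,0,0,0],[0,0,-1,0,0,0],[0,0,-1,0,0,0]]]'
```

```text
time: 29.4
tcp_pos: [0.6175, 0.3539, 0.0264]
ee_rot: [[1.0, 0.02, 0.002], [0.02, -1.0, 0.001], [0.002, -0.001, -1.0]]
ft_force: [-0.9, -0.1, 5.0]
width: 0.0561
time: 30.4
tcp_pos: [0.6169, 0.3535, 0.1254]
ee_rot: [[1.0, 0.02, 0.001], [0.02, -1.0, 0.0], [0.001, -0.0, -1.0]]
ft_force: [-0.4, 0.3, -1.2]
width: 0.056
```

```bash
python3 -m crank '[[[-0.05,0.4,-0.2,0,0,0],[-0.1,0.965,-0.2,0,0,0],[-0.1,0.965,-0.2,0,0,0],[-0.1,0.965,-0.2,0,0,0],[-0.1,0.965,-0.2,0,0,0],[-0.1,0.965,-0.2,0,0,0],[-0.1,0.965,-0.2,0,0,0],[-0.1,0.965,-0.2,0,0,0]]]' >/dev/null
python3 -m crank '[[[-0.05,0.4,0,0,0,0],[-0.1,0.965,0,0,0,0],[-0.1,0.965,0,0,0,0],[-0.1,0.965,0,0,0,0],[-0.1,0.965,0,0,0,0],[-0.1,0.965,0,0,0,0],[-0.1,0.965,0,0,0,0],[-0.1,0.965,0,0,0,0]]]' | grep width
python3 -m crank '[[[-0.05,0.4,0,0,0,0],[-0.1,0.965,0,0,0,0],[-0.1,0.965,0,0,0,0],[-0.1,0.965,0,0,0,0],[-0.1,0.965,0,0,0,0],[-0.1,0.965,0,0,0,0],[-0.1,0.965,0,0,0,0],[-0.1,0.965,0,0,0,0]]]' | grep width
python3 -m crank '[[[-0.05,0.4,0,0,0,0],[-0.1,0.965,0,0,0,0],[-0.1,0.965,0,0,0,0],[-0.1,0.965,0,0,0,0],[-0.1,0.965,0,0,0,0],[-0.1,0.965,0,0,0,0],[-0.1,0.965,0,0,0,0],[-0.1,0.965,0,0,0,0]]]' | grep width
python3 -m crank '[[[-0.05,0.4,0,0,0,0],[-0.1,0.965,0,0,0,0],[-0.1,0.965,0,0,0,0],[-0.1,0.965,0,0,0,0],[-0.1,0.965,0,0,0,0],[-0.1,0.965,0,0,0,0],[-0.1,0.965,0,0,0,0],[-0.1,0.965,0,0,0,0]]]' | grep width
python3 -m crank '[[[-0.05,0.4,0,0,0,0],[-0.1,0.965,0,0,0,0],[-0.1,0.965,0,0,0,0],[-0.1,0.965,0,0,0,0],[-0.1,0.965,0,0,0,0],[-0.1,0.965,0,0,0,0],[-0.1,0.965,0,0,0,0],[-0.1,0.965,0,0,0,0]]]' | grep width
python3 -m crank '[[[-0.05,0.4,0,0,0,0.04],[-0.11,0.965,0,0,0,0.091],[-0.11,0.965,0,0,0,0.091],[-0.11,0.965,0,0,0,0.091],[-0.11,0.965,0,0,0,0.091],[-0.11,0.965,0,0,0,0.091],[-0.11,0.965,0,0,0,0.091],[-0.11,0.965,0,0,0,0.091]]]'
python3 -c "
from h import *
c=look(.1,.18,(.4,.72,-.5,-.2),100,'w6')
z=bot.state()['tcp_pos'][2]
held(c,z+.004,z+.03);held(c,z-.015,z+.004)"
```

```text
width: 0.056
width: 0.0557
width: 0.0557
width: 0.0556
width: 0.0562
time: 37.4
tcp_pos: [0.5604, -0.3214, 0.1452]
ee_rot: [[0.993, -0.119, 0.001], [-0.119, -0.993, 0.0], [0.001, -0.0, -1.0]]
ft_force: [-1.4, -0.5, -1.9]
width: 0.0563
37.45 tcp [ 0.5603 -0.3214  0.1451]
33635 [ 560.4 -320.9] [ 83.9 115.5] 82.6 z 155.1 mean [ 570.7 -322.2  153.7] [129. 132. 126.]
front x 0.0495 z 0.1551
0.02 y [-0.0294  0.0283]
0.03 y [-0.0293  0.0281]
front x 0.0575 z 0.1401
0.02 y [-0.0375  0.0365]
0.03 y [-0.0375  0.0364]
```

```bash
python3 -m crank '[[[-0.018,0.023,0.1,0,0,0.002],[-0.018,0.023,0.2,0,0,0.002],[-0.018,0.023,0.3,0,0,0.002],[-0.018,0.023,0.4,0,0,0.002],[-0.018,0.023,0.45,0,0,0.002],[-0.018,0.023,0.5,0,0,0.002],[-0.018,0.023,0.55,0,0,0.002],[-0.018,0.023,0.6,0,0,0.002]]]'; python3 -m crank '[[[0,0,0.02,0,0,0],[0,0,0.04,0,0,0],[0,0,0.05,0,0,0],[0,0,0.06,0,0,0],[0,0,0.06,0,0,0],[0,0,0.06,0,0,0],[0,0,0.06,0,0,0],[0,0,0.06,0,0,0]]]'
```

```text
time: 38.45
tcp_pos: [0.5585, -0.3236, 0.085]
ee_rot: [[0.992, -0.123, 0.001], [-0.123, -0.992, -0.0], [0.001, -0.0, -1.0]]
ft_force: [-0.3, -0.6, -0.9]
width: 0.0558
time: 39.45
tcp_pos: [0.5585, -0.3236, 0.0791]
ee_rot: [[0.992, -0.123, 0.001], [-0.123, -0.992, -0.0], [0.001, -0.0, -1.0]]
ft_force: [0.0, 0.1, -1.5]
width: 0.0557
```

```bash
python3 -m crank '[[[0,0,0,0,0,0],[0,0,0,0,0,0],[0,0,0,0,0,0],[0,0,0,0,0,0],[0,0,-0.1,0,0,0],[0,0,-0.4,0,0,0],[0,0,-0.9,0,0,0],[0,0,-0.9,0,0,0]]]' 1; python3 -m crank '[[[0,0,-0.4,0,0,0],[0,0,-0.8,0,0,0],[0,0,-0.8,0,0,0],[0,0,-0.8,0,0,0],[0,0,-0.8,0,0,0],[0,0,-0.8,0,0,0],[0,0,-0.8,0,0,0],[0,0,-0.8,0,0,0]]]';python3 -c "
from h import *
look(.075,.13,(.4,.72,-.5,-.2),100,'w7')"
```

```text
time: 40.45
tcp_pos: [0.5615, -0.325, 0.1741]
ee_rot: [[0.992, -0.123, 0.01], [-0.123, -0.992, -0.004], [0.011, 0.003, -1.0]]
ft_force: [-0.2, 0.5, -0.0]
width: 0.0853
time: 41.45
tcp_pos: [0.5607, -0.3246, 0.2539]
ee_rot: [[0.992, -0.123, 0.01], [-0.123, -0.992, -0.004], [0.01, 0.003, -1.0]]
ft_force: [-0.3, 0.4, 0.3]
width: 0.0854
41.5 tcp [ 0.5607 -0.3246  0.254 ]
6095 [ 558.  -323.7] [ 58.2 100. ] 83.3 z 88.5 mean [ 558.1 -323.7   88.5] [132. 134. 127.]
```

```bash
python3 -m crank '[[[-0.15,-0.4,0,0.002,-0.006,-0.1],[-0.31,-0.92,0,0.002,-0.006,-0.213],[-0.31,-0.92,0,0.002,-0.006,-0.213],[-0.31,-0.92,0,0.002,-0.006,-0.213],[-0.31,-0.92,0,0.002,-0.006,-0.213],[-0.31,-0.92,0,0.002,-0.006,-0.213],[-0.31,-0.92,0,0.002,-0.006,-0.213],[-0.31,-0.92,0,0.002,-0.006,-0.213]]]' >/dev/null
python3 -m crank '[[[0,-0.4,0,0,0,0],[-0.015,-0.88,0,0,0,0],[-0.015,-0.88,0,0,0,0],[-0.015,-0.88,0,0,0,0],[-0.015,-0.88,0,0,0,0],[-0.015,-0.88,0,0,0,0],[-0.015,-0.88,0,0,0,0],[-0.015,-0.88,0,0,0,0]]]' >/dev/null
python3 -m crank '[[[0,-0.4,0,0,0,0],[-0.015,-0.88,0,0,0,0],[-0.015,-0.88,0,0,0,0],[-0.015,-0.88,0,0,0,0],[-0.015,-0.88,0,0,0,0],[-0.015,-0.88,0,0,0,0],[-0.015,-0.88,0,0,0,0],[-0.015,-0.88,0,0,0,0]]]' >/dev/null
python3 -m crank '[[[0,-0.4,0,0,0,0],[-0.015,-0.88,0,0,0,0],[-0.015,-0.88,0,0,0,0],[-0.015,-0.88,0,0,0,0],[-0.015,-0.88,0,0,0,0],[-0.015,-0.88,0,0,0,0],[-0.015,-0.88,0,0,0,0],[-0.015,-0.88,0,0,0,0]]]' >/dev/null
python3 -m crank '[[[0,-0.4,0,0,0,0],[-0.015,-0.88,0,0,0,0],[-0.015,-0.88,0,0,0,0],[-0.015,-0.88,0,0,0,0],[-0.015,-0.88,0,0,0,0],[-0.015,-0.88,0,0,0,0],[-0.015,-0.88,0,0,0,0],[-0.015,-0.88,0,0,0,0]]]' >/dev/null
python3 -m crank '[[[0,-0.4,0,0,0,0],[-0.015,-0.88,0.3,0,0,0],[-0.015,-0.88,0.3,0,0,0],[-0.015,-0.88,0.3,0,0,0],[-0.015,-0.88,0.3,0,0,0],[-0.015,-0.88,0.3,0,0,0],[-0.015,-0.88,0.3,0,0,0],[-0.015,-0.88,0.3,0,0,0]]]'
python3 -c "
from h import *
c=look(.012,.03,(.33,.55,.1,.3),100,'w8')
for N,r,z,m,col in blobs(c,.036,.06,(.33,.55,.1,.3)): print(N,np.round(r[0],1),np.round(r[1],1),round(r[2],1),z)
for N,r,z,m,col in blobs(c,.055,.1,(.5,.7,.15,.3)): print('sp',N,np.round(r[0],1),np.round(r[1],1),round(r[2],1),z)"
```

```text
time: 47.5
tcp_pos: [0.4425, 0.1978, 0.2227]
ee_rot: [[0.978, 0.207, 0.001], [0.207, -0.978, -0.001], [0.0, 0.001, -1.0]]
ft_force: [-0.1, -0.9, -0.7]
width: 0.0854
47.55 tcp [0.4424 0.1979 0.2227]
220 [535.2 276. ] [17.1 18.9] 75.3 z 24.0 mean [534.1 273.7  23.1] [145. 151. 146.]
213 [534.9 143.6] [19.3 17.1] 19.4 z 24.2 mean [534.1 145.9  23.3] [150. 157. 151.]
6181 [450.4 204.5] [116.2  74.2] 11.7 z 21.5 mean [450.3 204.5  21.5] [178. 183. 175.]
281 [445.9 100.5] [29.1 15.7] 29.0 z 21.2 mean [449.1 105.2  20.6] [  0.  88. 171.]
157 [535.5 277.1] [11.4 11.3] 78.1 0.04116335186892016
141 [535.4 142.7] [10.6 10.9] 9.7 0.041441976965394284
1278 [450.8 204.7] [59.6 19.8] 11.9 0.045315937985538055
sp 960 [607.5 216.4] [26.7 17.9] 9.3 0.06722988773778815
```

View pics/w8.png

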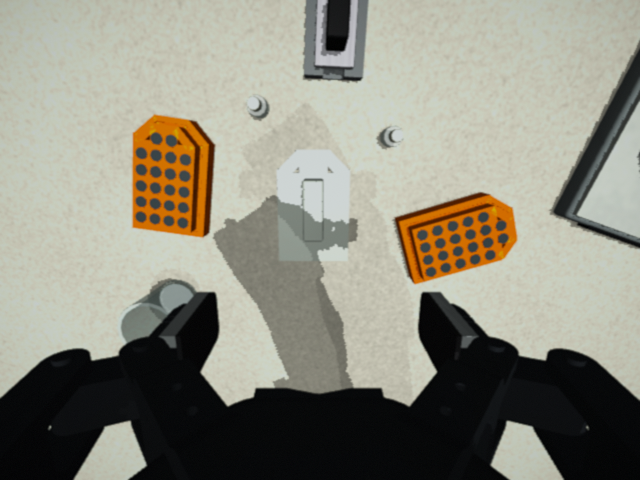

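```bash
python3 -m crank '[[[0.094,-0.049,0.3,0,0,0],[0.094,-0.049,0.7,0,0,0],[0.094,-0.049,1,0,0,0],[0.094,-0.049,1,0,0,0],[0.094,-0.049,1,0,0,0],[0.094,-0.049,1,0,0,0],[0.094,-0.049,1,0,0,0],[0.094,-0.049,1,0,0,0]]]' ; python3 -m crank '[[[0,0,0.3,0,0,0],[0,0,0.6,0,0,0],[0,0,0.8,0,0,0],[0,0,0.92,0,0,0],[0,0,0.92,0,0,0],[0,0,0.92,0,0,0],[0,0,0.92,0,0,0],[0,0,0.92,0,0,0]]]' 0.7
 python3 -m crank '[[[0,0,0,0,0,0],[0,0,0,0,0,0],[0,0,0,0,0,0],[0,0,0,0,0,0],[0,0,0,0,0,0],[0,0,0,0,0,0],[0,0,0,0,0,0],[0,0,0,0,0,0]]]' 0; python3 -m crank '[[[0,0,-0.2,0,0,0],[0,0,-0.5,0,0,0],[0,0,-0.9,0,0,0],[0,0,-1,0,0,0],[0,0,-1,0,0,0],[0,0,-1,0,0,0],[0,0,-1,0,0,0],[0,0,-1,0,0,0]]]'
```

```text
time: 48.55
tcp_pos: [0.451, 0.2045, 0.1232]
ee_rot: [[0.978, 0.207, 0.001], [0.207, -0.978, -0.001], [0.001, 0.001, -1.0]]
ft_force: [-0.4, 1.0, -0.9]
width: 0.0853
time: 49.55
tcp_pos: [0.4514, 0.2046, 0.0317]
ee_rot: [[0.978, 0.207, 0.002], [0.207, -0.978, -0.0], [0.002, 0.001, -1.0]]
ft_force: [-0.4, -0.2, 0.7]
width: 0.0601
time: 50.55
tcp_pos: [0.4515, 0.2046, 0.0321]
ee_rot: [[0.978, 0.207, 0.003], [0.207, -0.978, -0.0], [0.002, 0.001, -1.0]]
ft_force: [-0.1, -0.4, 5.6]
width: 0.0181
time: 51.55
tcp_pos: [0.4509, 0.2045, 0.1314]
ee_rot: [[0.978, 0.207, 0.001], [0.207, -0.978, -0.001], [0.001, 0.001, -1.0]]
ft_force: [-0.5, -0.7, -1.4]
width: 0.0185
```

```bash
python3 -m crank '[[[0,0.4,-0.2,0,0,0],[-0.01,0.9,-0.4,0,0,0],[-0.01,0.9,-0.4,0,0,0],[-0.01,0.9,-0.4,0,0,0],[-0.01,0.9,-0.4,0,0,0],[-0.01,0.9,-0.4,0,0,0],[-0.01,0.9,-0.4,0,0,0],[-0.01,0.9,-0.4,0,0,0]]]' | grep width
python3 -m crank '[[[0,0.4,0,0,0,0],[-0.01,0.9,0,0,0,0],[-0.01,0.9,0,0,0,0],[-0.01,0.9,0,0,0,0],[-0.01,0.9,0,0,0,0],[-0.01,0.9,0,0,0,0],[-0.01,0.9,0,0,0,0],[-0.01,0.9,0,0,0,0]]]' | grep width
python3 -m crank '[[[0,0.4,0,0,0,0],[-0.01,0.9,0,0,0,0],[-0.01,0.9,0,0,0,0],[-0.01,0.9,0,0,0,0],[-0.01,0.9,0,0,0,0],[-0.01,0.9,0,0,0,0],[-0.01,0.9,0,0,0,0],[-0.01,0.9,0,0,0,0]]]' | grep width
python3 -m crank '[[[0,0.4,0,0,0,0],[-0.01,0.9,0,0,0,0],[-0.01,0.9,0,0,0,0],[-0.01,0.9,0,0,0,0],[-0.01,0.9,0,0,0,0],[-0.01,0.9,0,0,0,0],[-0.01,0.9,0,0,0,0],[-0.01,0.9,0,0,0,0]]]' | grep width
python3 -m crank '[[[0,0.4,0,0,0,0],[-0.01,0.9,0,0,0,0],[-0.01,0.9,0,0,0,0],[-0.01,0.9,0,0,0,0],[-0.01,0.9,0,0,0,0],[-0.01,0.9,0,0,0,0],[-0.01,0.9,0,0,0,0],[-0.01,0.9,0,0,0,0]]]' | grep width
python3 -m crank '[[[0,0.3,0,0,0,0.1],[0,0.89,0,0,0,0.2],[0,0.89,0,0,0,0.21],[0,0.89,0,0,0,0.21],[0,0.89,0,0,0,0.21],[0,0.89,0,0,0,0.21],[0,0.89,0,0,0,0.21],[0,0.89,0,0,0,0.21]]]'
python3 -c "
from h import *
c=look(.1,.2,(.4,.72,-.5,-.2),100,'w9')
z=bot.state()['tcp_pos'][2]
held(c,z-.02,z+.005);held(c,z+.005,z+.03)"
```

```text
width: 0.0182
width: 0.0186
width: 0.0184
width: 0.0185
width: 0.0186
time: 57.55
tcp_pos: [0.558, -0.3221, 0.1721]
ee_rot: [[0.993, -0.118, 0.001], [-0.118, -0.993, -0.001], [0.001, 0.001, -1.0]]
ft_force: [-0.8, -0.6, -0.4]
width: 0.0185
57.6 tcp [ 0.558  -0.3222  0.1721]
23726 [ 556.8 -321.7] [ 74.5 116.5] 83.2 z 161.8 mean [ 574.1 -323.7  169.4] [157. 163. 156.]
front x 0.0569 z 0.1614
0.02 y [-0.0372  0.0363]
0.03 y [-0.037   0.0362]
front x 0.0286 z 0.1853
0.02 y [-0.0102  0.0093]
0.03 y [-0.01    0.0094]
```

View pics/w9.png

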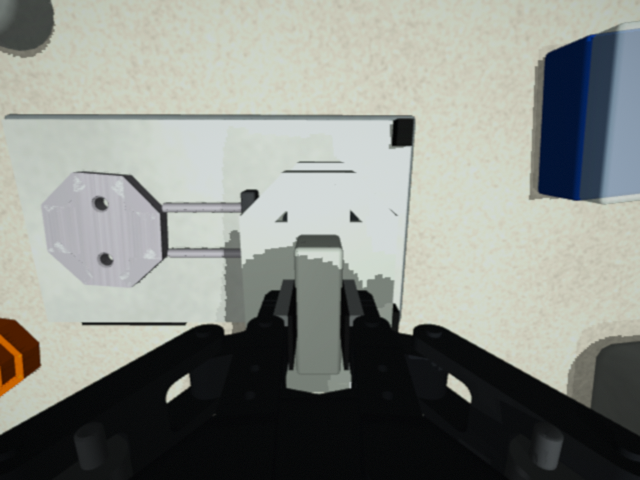

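```bash
python3 -m crank '[[[0.012,0.02,0.1,0,0,0.002],[0.012,0.02,0.2,0,0,0.002],[0.012,0.02,0.3,0,0,0.002],[0.012,0.02,0.4,0,0,0.002],[0.012,0.02,0.45,0,0,0.002],[0.012,0.02,0.5,0,0,0.002],[0.012,0.02,0.55,0,0,0.002],[0.012,0.02,0.6,0,0,0.002]]]'; python3 -m crank '[[[0,0,0.02,0,0,0],[0,0,0.04,0,0,0],[0,0,0.05,0,0,0],[0,0,0.06,0,0,0],[0,0,0.06,0,0,0],[0,0,0.06,0,0,0],[0,0,0.06,0,0,0],[0,0,0.06,0,0,0]]]'
```

```text
time: 58.6
tcp_pos: [0.5592, -0.3245, 0.112]
ee_rot: [[0.993, -0.121, 0.002], [-0.121, -0.993, -0.001], [0.002, 0.001, -1.0]]
ft_force: [0.9, -0.1, -1.1]
width: 0.0183
time: 59.6
tcp_pos: [0.5593, -0.3245, 0.1062]
ee_rot: [[0.993, -0.121, 0.002], [-0.121, -0.993, -0.001], [0.002, 0.001, -1.0]]
ft_force: [-0.1, 0.5, 1.6]
width: 0.0185
```

Opening part-way, lifting and checking.

```bash
python3 -m crank '[[[0,0,0,0,0,0],[0,0,0,0,0,0],[0,0,0,0,0,0],[0,0,0,0,0,0],[0,0,-0.1,0,0,0],[0,0,-0.4,0,0,0],[0,0,-0.9,0,0,0],[0,0,-0.9,0,0,0]]]' 0.7; python3 -m crank '[[[0,0,-0.4,0,0,0],[0,-0.4,-0.8,0,0,0],[0,-0.8,-0.8,0,0,0],[0,-0.8,-0.8,0,0,0],[0,-0.8,-0.8,0,0,0],[0,-0.8,-0.8,0,0,0],[0,-0.8,-0.8,0,0,0],[0,-0.8,-0.8,0,0,0]]]' 1;python3 -c "
from h import *
c=look(.085,.13,(.4,.72,-.5,-.2),100,'w10')
for N,r,z,m,col in blobs(c,.11,.14,(.4,.7,-.5,-.2)): print(N,np.round(r[0],1),np.round(r[1],1),round(r[2],1),z)
"
```

```text
time: 60.6
tcp_pos: [0.5622, -0.3255, 0.2013]
ee_rot: [[0.992, -0.122, 0.011], [-0.122, -0.993, -0.005], [0.011, 0.004, -1.0]]
ft_force: [0.2, -0.2, -0.8]
width: 0.0598
time: 61.6
tcp_pos: [0.571, -0.2463, 0.2808]
ee_rot: [[0.992, -0.123, 0.01], [-0.123, -0.992, -0.005], [0.011, 0.004, -1.0]]
ft_force: [-0.2, -0.5, -0.3]
width: 0.0851
61.65 tcp [ 0.5711 -0.2461  0.2808]
8113 [ 558.1 -324.4] [ 74.5 116.3] 82.8 z 95.7 mean [ 559.1 -322.8   99.8] [187. 189. 182.]
1459 [ 558.4 -324.3] [20.6 60. ] 83.0 0.11936168652628099
```

```bash
cat >> h.py <<'E'
def holes(c,z=.044,lo=.02,hi=.1):
    P=cloud(c);K=c['intrinsics'];v,u=np.mgrid[:480,:640];o=-c['R'].T@c['t']
    r=np.stack([(u-K[0,2])/K[0,0],(v-K[1,2])/K[1,1],np.ones_like(u)],-1)@c['R']
    Q=o+r*((z-o[2])/r[...,2])[...,None]
    m=(np.hypot(Q[...,0]-.580,Q[...,1]+.144)<.042)&(c['pixels'].max(-1)<110)
    n,L,S,C=cv2.connectedComponentsWithStats(m.astype(np.uint8));h=[]
    for i in range(1,n):
        if S[i,4]>25: q=ray(c,*C[i],z);h.append(q);print(S[i],q.round(4))
    if len(h)==2:
        d=h[0]-h[1];print('centre',((h[0]+h[1])/2).round(4),'dist',np.hypot(*d[:2]).round(4),'yaw',np.degrees(np.arctan2(d[1],d[0])))
E
python3 - <<'E'
from h import *
for n in('w10','w9','w7'): holes(np.load(n+'.npy',allow_pickle=True).item())
E
```

```text
[224 190   7  10  32] [ 0.6031 -0.1464  0.044 ]
[243 226  21  22 271] [ 0.5539 -0.1667  0.044 ]
[224 232   9   9  35] [ 0.5554 -0.1378  0.044 ]
[ 94 197  13  14 121] [ 0.6037 -0.1491  0.044 ]
[100 253  13  13 111] [ 0.5568 -0.1402  0.044 ]
centre [ 0.5802 -0.1446  0.044 ] dist 0.0477 yaw -10.860919402098231
[142 192   9  10  57] [ 0.6038 -0.1479  0.044 ]
[145 236  10  10  57] [ 0.5565 -0.1389  0.044 ]
centre [ 0.5802 -0.1434  0.044 ] dist 0.0482 yaw -10.691490767504742
```

```bash
python3 -m crank '[[[0,-0.4,0,0.002,-0.006,-0.08],[-0.12,-0.94,0,0.003,-0.006,-0.175],[-0.12,-0.94,0,0.003,-0.006,-0.175],[-0.12,-0.94,0,0.003,-0.006,-0.175],[-0.12,-0.94,0,0.003,-0.006,-0.175],[-0.12,-0.94,0,0.003,-0.006,-0.175],[-0.12,-0.94,0,0.003,-0.006,-0.175],[-0.12,-0.94,0,0.003,-0.006,-0.175]]]' >/dev/null
python3 -m crank '[[[0.1,-0.4,0,0,0,0],[0.2,-0.87,0,0,0,0],[0.2,-0.87,0,0,0,0],[0.2,-0.87,0,0,0,0],[0.2,-0.87,0,0,0,0],[0.2,-0.87,0,0,0,0],[0.2,-0.87,0,0,0,0],[0.2,-0.87,0,0,0,0]]]' >/dev/null
python3 -m crank '[[[0.1,-0.4,0,0,0,0],[0.2,-0.87,0,0,0,0],[0.2,-0.87,0,0,0,0],[0.2,-0.87,0,0,0,0],[0.2,-0.87,0,0,0,0],[0.2,-0.87,0,0,0,0],[0.2,-0.87,0,0,0,0],[0.2,-0.87,0,0,0,0]]]' >/dev/null
python3 -m crank '[[[0.1,-0.4,0,0,0,0],[0.2,-0.87,0,0,0,0],[0.2,-0.87,0,0,0,0],[0.2,-0.87,0,0,0,0],[0.2,-0.87,0,0,0,0],[0.2,-0.87,0,0,0,0],[0.2,-0.87,0,0,0,0],[0.2,-0.87,0,0,0,0]]]' >/dev/null
python3 -m crank '[[[0.1,-0.4,0.3,0,0,0],[0.2,-0.87,0.6,0,0,0],[0.2,-0.87,0.6,0,0,0],[0.2,-0.87,0.6,0,0,0],[0.2,-0.87,0.6,0,0,0],[0.2,-0.87,0.6,0,0,0],[0.2,-0.87,0.6,0,0,0],[0.2,-0.87,0.6,0,0,0]]]'
python3 -c "
from h import *
b=(.5,.7,.15,.29)
c=look(.06,.09,b,60,'w11')
print('bar');
for N,r,z,m,col in blobs(c,.0235,.035,b): print(N,np.round(r[0],1),np.round(r[1],1),round(r[2],1),z)
print('cradle/all');
for N,r,z,m,col in blobs(c,.010,.035,b): print(N,np.round(r[0],1),np.round(r[1],1),round(r[2],1),z)
print(bot.state()['joints'])
"
```

```text
time: 66.65
tcp_pos: [0.5976, 0.2034, 0.2203]
ee_rot: [[0.989, 0.149, 0.001], [0.149, -0.989, -0.001], [0.001, 0.001, -1.0]]
ft_force: [0.8, 1.4, 0.6]
width: 0.0855
66.7 tcp [0.5975 0.2035 0.2202]
914 [614.5 217.9] [40.3 17.8] 8.4 z 67.2 mean [615.6 217.7  67.1] [25. 24. 24.]
bar
1302 [614.3 217.9] [63.7 35.7] 8.8 0.027382994540721774
132 [537.9 276.1] [19.5 14.7] 57.2 0.024768275184318532
cradle/all
2870 [614.6 217.5] [76.1 55.9] 9.1 0.01850793622683207
238 [537.7 276.3] [19.6 15.9] 64.2 0.023735212191481173
[-0.195683    0.72619888 -0.38001513  1.55245846  0.31567702  0.92319133
 -2.10090632]
```

View pics/w11.png

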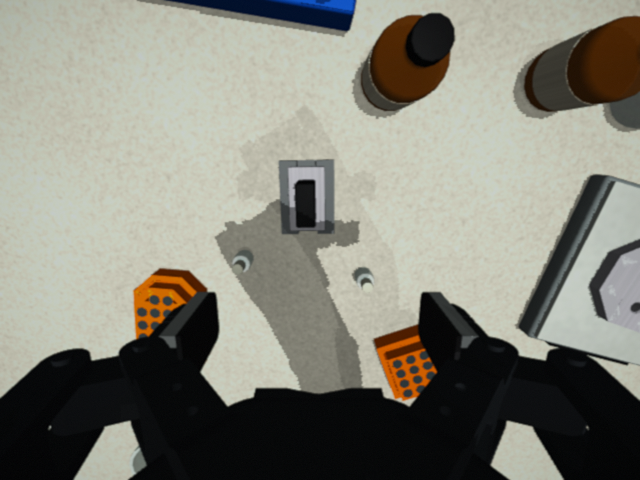

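```bash
python3 -m crank '[[[0.05,-0.03,0,0,0,-0.11],[0.1,-0.06,0,0,0,-0.22],[0.189,-0.117,0,0,0,-0.33],[0.189,-0.117,0,0,0,-0.44],[0.189,-0.117,0,0,0,-0.55],[0.189,-0.117,0,0,0,-0.66],[0.189,-0.117,0,0,0,-0.77],[0.189,-0.117,0,0,0,-0.88]]]'
python3 -m crank '[[[0,0,0,0,0,-0.11],[0,0,0,0,0,-0.22],[0,0,0,0,0,-0.33],[0,0,0,0,0,-0.44],[0,0,0,0,0,-0.55],[0,0,0,0,0,-0.66],[0,0,0,0,0,-0.77],[0,0,0,0,0,-0.88]]]'
python3 -m crank '[[[0,0,0,0,0,-0.1],[0,0,0,0,0,-0.2],[0,0,0,0,0,-0.24],[0,0,0,0,0,-0.24],[0,0,0,0,0,-0.24],[0,0,0,0,0,-0.24],[0,0,0,0,0,-0.24],[0,0,0,0,0,-0.24]]]'
python3 -c "
from h import *
print(bot.state()['joints'])
look(.06,.09,(.5,.7,.15,.29),60,'w12')
look(.0235,.035,(.5,.7,.15,.29),60,'w12')"
```

```text
time: 67.7
tcp_pos: [0.6146, 0.2177, 0.2201]
ee_rot: [[0.033, 0.999, 0.001], [0.999, -0.033, -0.001], [-0.001, 0.001, -1.0]]
ft_force: [-0.0, -0.6, 0.3]
width: 0.0855
time: 68.7
tcp_pos: [0.6147, 0.2174, 0.22]
ee_rot: [[-0.977, 0.215, 0.001], [0.215, 0.977, -0.001], [-0.002, -0.001, -1.0]]
ft_force: [1.1, -0.1, 0.2]
width: 0.0854
time: 69.7
tcp_pos: [0.6147, 0.2174, 0.2201]
ee_rot: [[-0.987, -0.16, 0.001], [-0.16, 0.987, -0.001], [-0.001, -0.002, -1.0]]
ft_force: [-0.2, -0.1, -0.4]
width: 0.0854
[ 0.10799571  0.96381528 -1.14875227  1.46481803  0.8954099   1.29370123
  0.60633575]
69.75 tcp [0.6147 0.2174 0.2201]
868 [613.8 218.4] [39.5 17.5] 9.0 z 67.3 mean [613.2 218.2  67.1] [26. 25. 24.]
69.8 tcp [0.6147 0.2174 0.22  ]
147 [535.4 276.5] [15.4 18.9] 89.8 z 24.7 mean [535.9 275.   25.4] [158. 164. 158.]
1252 [614.2 218. ] [64.1 36. ] 9.3 z 27.4 mean [608.3 216.9  27.4] [144. 140. 140.]
```

```bash
python3 -m crank '[[[0.004,0.008,0.3,0,0,0.004],[0.004,0.008,0.7,0,0,0.004],[0.004,0.008,1,0,0,0.004],[0.004,0.008,1,0,0,0.004],[0.004,0.008,1,0,0,0.004],[0.004,0.008,1,0,0,0.004],[0.004,0.008,1,0,0,0.004],[0.004,0.008,1,0,0,0.004]]]' 0.7;  python3 -m crank '[[[0,0,0.3,0,0,0],[0,0,0.6,0,0,0],[0,0,0.75,0,0,0],[0,0,0.86,0,0,0],[0,0,0.86,0,0,0],[0,0,0.86,0,0,0],[0,0,0.86,0,0,0],[0,0,0.86,0,0,0]]]'
 python3 -m crank '[[[0,0,0,0,0,0],[0,0,0,0,0,0],[0,0,0,0,0,0],[0,0,0,0,0,0],[0,0,0,0,0,0],[0,0,0,0,0,0],[0,0,0,0,0,0],[0,0,0,0,0,0]]]' 0; python3 -m crank '[[[0,0,-0.2,0,0,0],[0,0,-0.5,0,0,0],[0,0,-0.9,0,0,0],[0,0,-1,0,0,0],[0,0,-1,0,0,0],[0,0,-1,0,0,0],[0,0,-1,0,0,0],[0,0,-1,0,0,0]]]'
```

```text
time: 70.8
tcp_pos: [0.6145, 0.2181, 0.1206]
ee_rot: [[-0.988, -0.154, 0.002], [-0.154, 0.988, -0.001], [-0.002, -0.002, -1.0]]
ft_force: [0.2, -0.9, -0.1]
width: 0.0595
time: 71.8
tcp_pos: [0.615, 0.2181, 0.0352]
ee_rot: [[-0.988, -0.154, 0.003], [-0.154, 0.988, -0.001], [-0.003, -0.001, -1.0]]
ft_force: [-0.4, 0.8, 0.0]
width: 0.0598
time: 72.8
tcp_pos: [0.6151, 0.2181, 0.0354]
ee_rot: [[-0.988, -0.154, 0.003], [-0.154, 0.988, -0.001], [-0.003, -0.001, -1.0]]
ft_force: [0.7, -0.8, 3.5]
width: 0.0171
time: 73.8
tcp_pos: [0.6145, 0.218, 0.1345]
ee_rot: [[-0.988, -0.154, 0.002], [-0.154, 0.988, -0.001], [-0.002, -0.002, -1.0]]
ft_force: [0.5, -0.6, -2.0]
width: 0.0169
```

```bash
python3 -m crank '[[[0,-0.4,-0.2,0,0,0],[0.025,-0.9,-0.3,0,0,0],[0.025,-0.9,-0.3,0,0,0],[0.025,-0.9,-0.3,0,0,0],[0.025,-0.9,-0.3,0,0,0],[0.025,-0.9,-0.3,0,0,0],[0.025,-0.9,-0.3,0,0,0],[0.025,-0.9,-0.3,0,0,0]]]' | grep width
python3 -m crank '[[[0,-0.4,0,0,0,0],[0.025,-0.9,0,0,0,0],[0.025,-0.9,0,0,0,0],[0.025,-0.9,0,0,0,0],[0.025,-0.9,0,0,0,0],[0.025,-0.9,0,0,0,0],[0.025,-0.9,0,0,0,0],[0.025,-0.9,0,0,0,0]]]' | grep width
python3 -m crank '[[[0,-0.4,0,0,0,0],[0.025,-0.9,0,0,0,0],[0.025,-0.9,0,0,0,0],[0.025,-0.9,0,0,0,0],[0.025,-0.9,0,0,0,0],[0.025,-0.9,0,0,0,0],[0.025,-0.9,0,0,0,0],[0.025,-0.9,0,0,0,0]]]' | grep width
python3 -m crank '[[[0,-0.4,0,0,0,0.1],[0.025,-0.9,0,0,0,0.2],[0.025,-0.9,0,0,0,0.217],[0.025,-0.9,0,0,0,0.217],[0.025,-0.9,0,0,0,0.217],[0.025,-0.9,0,0,0,0.217],[0.025,-0.9,0,0,0,0.217],[0.025,-0.9,0,0,0,0.217]]]'
python3 -c "
from h import *
c=look(.0385,.06,(.5,.7,-.22,-.03),60,'w13')
holes(c,.0437)
print(bot.state()['joints'])"
```

```text
width: 0.0174
width: 0.0172
width: 0.0173
time: 77.8
tcp_pos: [0.66, -0.1381, 0.1651]
ee_rot: [[-0.983, 0.184, 0.002], [0.184, 0.983, -0.001], [-0.002, -0.001, -1.0]]
ft_force: [0.1, -0.6, -2.5]
width: 0.0171
77.85 tcp [ 0.66   -0.1382  0.165 ]
13963 [ 579.4 -143.4] [96.5 96. ] 79.2 z 43.5 mean [ 577.7 -143.1   43.5] [167. 162. 162.]
249 [ 552.2 -205.2] [29.8  6.2] 83.4 z 39.2 mean [ 552.1 -204.8   39.4] [199. 193. 193.]
192 [ 591.8 -207.8] [24.9  6.2] 83.7 z 39.5 mean [ 591.8 -207.8   39.5] [200. 195. 195.]
[283  90  15  13  67] [ 0.5529 -0.1397  0.0437]
[284 158  11  15  41] [ 0.603  -0.152   0.0437]
centre [ 0.578  -0.1459  0.0437] dist 0.0516 yaw 166.2468886432329
[ 0.61659927  1.03198466 -1.07419324  1.44229866  0.93365452  1.22326253
  0.81496414]
```

View pics/w13.png

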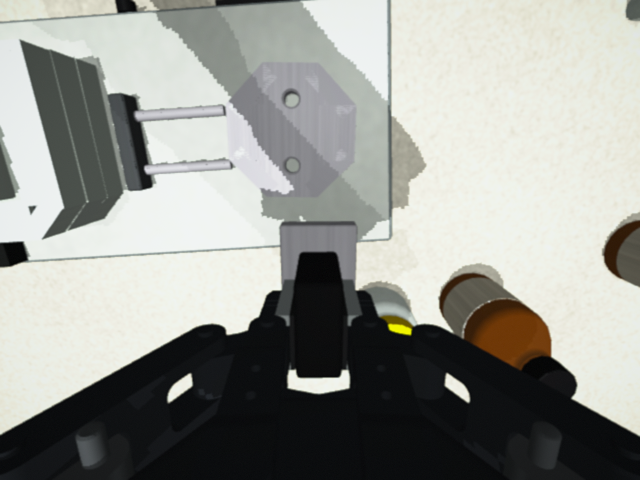

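```bash
cat >> h.py <<'E'
def holes2(c,z=.0437,cx=.580,cy=-.144):
    P=cloud(c);K=c['intrinsics'];v,u=np.mgrid[:480,:640];o=-c['R'].T@c['t']
    r=np.stack([(u-K[0,2])/K[0,0],(v-K[1,2])/K[1,1],np.ones_like(u)],-1)@c['R']
    Q=o+r*((z-o[2])/r[...,2])[...,None]
    rr=np.hypot(Q[...,0]-cx,Q[...,1]-cy);m=(rr<.036)&(rr>.012)&(P[...,2]<z-.002)
    n,L,S,C=cv2.connectedComponentsWithStats(m.astype(np.uint8));h=[]
    for i in range(1,n):
        if S[i,4]>25:
            q=ray(c,*C[i],z);h.append(q);g=Q[L==i];print(S[i],q.round(4),((g.max(0)-g.min(0))*1e3).round(1))
    if len(h)==2:
        d=h[0]-h[1];print('centre',((h[0]+h[1])/2).round(4),'dist',np.hypot(*d[:2]).round(4),'yaw',np.degrees(np.arctan2(d[1],d[0])))
E
python3 - <<'E'
from h import *
for n in('w13','w9','w7','w1'): holes2(np.load(n+'.npy',allow_pickle=True).item())
c=np.load('w13.npy',allow_pickle=True).item()
# held spanner in tool frame
s=bot.state();q=(cloud(c)-np.array(s['tcp_pos']))@np.array(s['ee_rot'])
m=(abs(q[...,0])<.05)&(abs(q[...,1])<.03)&(q[...,2]<.015)&(q[...,2]>-.05)
for lo,hi in((-.04,-.025),(0,.015)):
    a=q[m&(q[...,2]>lo)&(q[...,2]<hi)];a=a[a[:,0]>.012]
    print(len(a),np.median(a[:,2]).round(4),'front',np.percentile(a[:,0],99).round(4),'y',np.percentile(a[a[:,0]>.02-.005][:,1],[1,99]).round(4) )
E
```

```text
[284  91  15  16 195] [ 0.5563 -0.1387  0.0437] [10.5 10.9  0. ]
[285 158  15  15 174] [ 0.603  -0.148   0.0437] [11.3 10.9  0. ]
centre [ 0.5796 -0.1433  0.0437] dist 0.0476 yaw 168.8090669707844
[ 93 197  16  14 146] [ 0.6037 -0.1499  0.0437] [10.7 11.5  0. ]
[ 99 253  14  14 135] [ 0.5567 -0.1406  0.0437] [11.8 11.7  0. ]
centre [ 0.5802 -0.1452  0.0437] dist 0.0479 yaw -11.19847464096666
[142 191  12  12  95] [ 0.6036 -0.1499  0.0437] [11.9 11.7  0. ]
[145 236  11  11  85] [ 0.5566 -0.1406  0.0437] [11.7 11.9  0. ]
centre [ 0.5801 -0.1453  0.0437] dist 0.0479 yaw -11.27259618257447
[224 129  10  11  84] [ 0.6034 -0.1493  0.0437] [10.6 10.2  0. ]
[219 172  10  11  75] [ 0.5566 -0.1401  0.0437] [11.3 10.5  0. ]
centre [ 0.58   -0.1447  0.0437] dist 0.0477 yaw -11.09884313833838
1455 -0.0317 front 0.0211 y [-0.0081  0.0095]
3015 0.0079 front 0.033 y [-0.017  0.018]
```

```bash
python3 -m crank '[[[0.4,-0.1,0,0,0,0.007],[0.769,-0.206,0,0,0,0.007],[0.769,-0.206,0.2,0,0,0.007],[0.769,-0.206,0.4,0,0,0.007],[0.769,-0.206,0.6,0,0,0.007],[0.769,-0.206,0.83,0,0,0.007],[0.769,-0.206,0.83,0,0,0.007],[0.769,-0.206,0.83,0,0,0.007]]]'
```

```text
time: 78.85
tcp_pos: [0.5813, -0.1439, 0.0821]
ee_rot: [[-0.981, 0.195, 0.003], [0.195, 0.981, -0.001], [-0.003, -0.0, -1.0]]
ft_force: [0.4, -0.4, -1.5]
width: 0.017
```

```bash
python3 -m crank '[[[0.006,-0.005,0.02,0,0.002,0],[0.006,-0.005,0.04,0,0.002,0],[0.006,-0.005,0.06,0,0.002,0],[0.006,-0.005,0.09,0,0.002,0],[0.006,-0.005,0.12,0,0.002,0],[0.006,-0.005,0.15,0,0.002,0],[0.006,-0.005,0.18,0,0.002,0],[0.006,-0.005,0.2,0,0.002,0]]]'; python3 -m crank '[[[0,0,0,0,0,0],[0,0,0,0,0,0],[0,0,0,0,0,0],[0,0,0,0,0,0],[0,0,0,0,0,0],[0,0,0,0,0,0],[0,0,0,0,0,0],[0,0,0,0,0,0]]]'
```

```text
time: 79.85
tcp_pos: [0.5806, -0.1443, 0.0618]
ee_rot: [[-0.981, 0.195, -0.001], [0.195, 0.981, -0.0], [0.001, -0.0, -1.0]]
ft_force: [-0.6, 0.6, -1.7]
width: 0.017
time: 80.85
tcp_pos: [0.5806, -0.1443, 0.0618]
ee_rot: [[-0.981, 0.194, -0.001], [0.194, 0.981, -0.0], [0.001, -0.0, -1.0]]
ft_force: [0.7, -0.0, -2.3]
width: 0.0171
```

```bash
python3 -m crank '[[[0,0,0.008,0,0,0.07],[0,0,0.008,0,0,0.15],[0,0,0.008,0,0,0.23],[0,0,0.008,0,0,0.31],[0,0,0.008,0,0,0.38],[0,0,0.008,0,0,0.45],[0,0,0.008,0,0,0.5],[0,0,0.008,0,0,0.5]]]';python3 -c "
from h import *
s=bot.state();print(s['ft_torque'],s['joints'])"
```

```text
time: 81.85
tcp_pos: [0.5802, -0.1449, 0.0614]
ee_rot: [[-0.557, 0.831, -0.001], [0.831, 0.557, -0.002], [-0.001, -0.002, -1.0]]
ft_force: [-1.8, -3.2, 3.1]
width: 0.0165
[-0.44031715  0.4242118  -0.05848795] [ 0.62030341  1.0352127  -0.85703256  1.74786571  1.01601699  0.87299985
 -0.12641944]
```

```bash
python3 -m crank '[[[0,0,0,0,0,0.05],[0,0,0,0,0,0.1],[0,0,0,0,0,0.15],[0,0,0,0,0,0.2],[0,0,0,0,0,0.24],[0,0,0,0,0,0.28],[0,0,0,0,0,0.3],[0,0,0,0,0,0.3]]]';python3 -c "
from h import *
s=bot.state();print(s['ft_torque'],s['joints'])"
```

```text
time: 82.85
tcp_pos: [0.5797, -0.1451, 0.0614]
ee_rot: [[-0.12, 0.993, -0.002], [0.993, 0.12, -0.002], [-0.002, -0.003, -1.0]]
ft_force: [-2.5, -0.7, 1.7]
width: 0.017
[-0.36461551  0.58624402  0.03715239] [ 0.57733808  1.0016849  -0.76207239  1.75067384  0.94445979  0.80414552
 -0.54350466]
```

```bash
python3 -m crank '[[[0,0,0,0,0,0.01],[0,0,0,0,0,0.02],[0,0,0,0,0,0.03],[0,0,0,0,0,0.04],[0,0,0,0,0,0.05],[0,0,0,0,0,0.05],[0,0,0,0,0,0.05],[0,0,0,0,0,0.05]]]';python3 -c "
from h import *
s=bot.state();print(s['ft_torque'])"; python3 -m crank '[[[0,0,0,0,0,0.01],[0,0,0,0,0,0.02],[0,0,0,0,0,0.03],[0,0,0,0,0,0.03],[0,0,0,0,0,0.03],[0,0,0,0,0,0.03],[0,0,0,0,0,0.03],[0,0,0,0,0,0.03]]]';python3 -c "
from h import *
s=bot.state();print(s['ft_torque'])"
```

```text
time: 83.85
tcp_pos: [0.5796, -0.1451, 0.0614]
ee_rot: [[-0.042, 0.999, -0.002], [0.999, 0.042, -0.002], [-0.002, -0.003, -1.0]]
ft_force: [-3.7, -1.4, 1.8]
width: 0.0172
[-0.35006552  0.66319613  0.48219158]
time: 84.85
tcp_pos: [0.5796, -0.1451, 0.0614]
ee_rot: [[0.005, 1.0, -0.003], [1.0, -0.005, -0.002], [-0.002, -0.003, -1.0]]
ft_force: [-3.4, -2.2, 3.6]
width: 0.0174
[-0.50836543  0.73290999  1.87426686]
```

```bash
python3 -m crank '[[[0,0,0,0,0,-0.02],[0,0,0,0,0,-0.04],[0,0,0,0,0,-0.07],[0,0,-0.05,0,0,-0.07],[0,0,-0.15,0,0,-0.07],[0,0,-0.3,0,0,-0.07],[0,0,-0.6,0,0,-0.07],[0,0,-1,0,0,-0.07]]]';python3 -m crank '[[[0,-0.4,-0.1,0,0,0],[0,-0.9,-0.1,0,0,0],[0,-0.9,-0.1,0,0,0],[0,-0.9,-0.1,0,0,0],[0,-0.9,-0.1,0,0,0],[0,-0.9,-0.1,0,0,0],[0,-0.9,-0.1,0,0,0],[0,-0.9,-0.1,0,0,0]]]'; python3 -c "
from h import *
s=bot.state();print(s['ft_torque'],s['joints'])
c=look(.0385,.06,(.4,.75,-.4,-.03),60,'w14')
holes2(c)"
```

```text
time: 85.85
tcp_pos: [0.5795, -0.1446, 0.1627]
ee_rot: [[-0.104, 0.995, -0.003], [0.995, 0.104, -0.002], [-0.001, -0.003, -1.0]]
ft_force: [1.1, -0.1, -1.4]
width: 0.0171
time: 86.85
tcp_pos: [0.4902, -0.1539, 0.1729]
ee_rot: [[-0.104, 0.995, -0.003], [0.995, 0.104, -0.001], [-0.001, -0.003, -1.0]]
ft_force: [-0.7, -0.3, -2.8]
width: 0.0171
[0.00107564 0.02412883 0.07304324] [ 0.72850563  0.76915315 -0.88158655  1.93566791  0.80679371  0.84066534
 -0.49413617]
86.9 tcp [ 0.4901 -0.1539  0.1729]
992 [ 739.3 -102.2] [14.4 48.6] 10.4 z 43.8 mean [ 738.8 -103.1   44.1] [142. 148. 140.]
10616 [ 580.  -143.7] [96.1 97.2] 53.7 z 43.5 mean [ 579.4 -141.7   43.4] [215. 211. 210.]
176 [ 551.9 -208. ] [35.   6.1] 84.4 z 39.3 mean [ 552.  -205.6   39.4] [203. 198. 198.]
217 [ 590.9 -214.1] [37.6  6.8] 81.8 z 39.4 mean [ 591.  -213.2   39.4] [202. 198. 197.]
90 [ 526.9 -281.8] [ 2.8 11.3] 79.1 z 54.1 mean [ 527.8 -282.2   53.6] [76. 82. 76.]
[421 195  14  14 144] [ 0.5756 -0.1196  0.0437] [11.3 10.7  0. ]
[419 252  14  13 126] [ 0.5827 -0.1668  0.0437] [11.3 11.   0. ]
centre [ 0.5792 -0.1432  0.0437] dist 0.0477 yaw 98.44044514487176
```

View pics/w14.png

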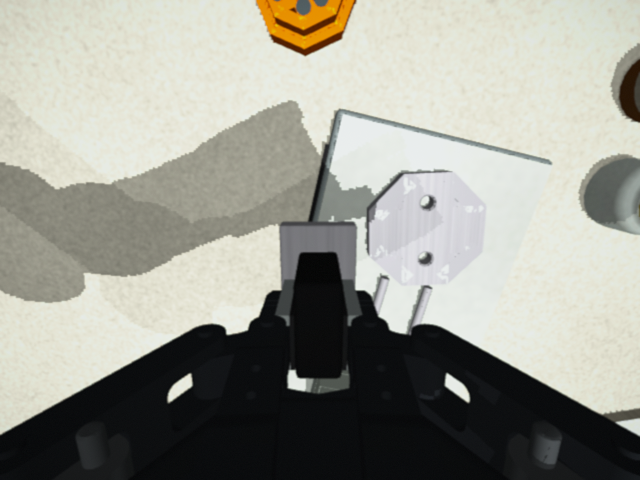

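```bash
python3 -m crank '[[[0.3,0.15,0,0,0.001,-0.11],[0.86,0.39,0,0,0.001,-0.22],[0.86,0.39,0,0,0.001,-0.33],[0.86,0.39,0,0,0.001,-0.44],[0.86,0.39,0,0,0.001,-0.55],[0.86,0.39,0,0,0.001,-0.66],[0.86,0.39,0,0,0.001,-0.77],[0.86,0.39,0,0,0.001,-0.88]]]'
python3 -m crank '[[[-0.1,0.4,0,0,0,-0.1],[-0.24,0.96,0,0,0,-0.151],[-0.24,0.96,0,0,0,-0.151],[-0.24,0.96,0,0,0,-0.151],[-0.24,0.96,0,0,0,-0.151],[-0.24,0.96,0,0,0,-0.151],[-0.24,0.96,0,0,0,-0.151],[-0.24,0.96,0,0,0,-0.151]]]'
python3 -m crank '[[[-0.2,0.4,0,0,0,0],[-0.456,0.88,0,0,0,0],[-0.456,0.88,0,0,0,0],[-0.456,0.88,0,0,0,0],[-0.456,0.88,0,0,0,0],[-0.456,0.88,0,0,0,0],[-0.456,0.88,0,0,0,0],[-0.456,0.88,0,0,0,0]]]'
python3 -m crank '[[[-0.2,0.4,0,0,0,0],[-0.456,0.88,0,0,0,0],[-0.456,0.88,0,0,0,0],[-0.456,0.88,0,0,0,0],[-0.456,0.88,0,0,0,0],[-0.456,0.88,0,0,0,0],[-0.456,0.88,0,0,0,0],[-0.456,0.88,0,0,0,0]]]'
python3 - <<'E'
from h import *
c=snap('wrist')
s=bot.state();q=(cloud(c)-np.array(s['tcp_pos']))@np.array(s['ee_rot'])
m=(abs(q[...,0])<.05)&(abs(q[...,1])<.03)&(q[...,2]<.015)&(q[...,2]>-.05)
for lo,hi in((-.04,-.025),(0,.015)):
    a=q[m&(q[...,2]>lo)&(q[...,2]<hi)];a=a[a[:,0]>.012]
    print(len(a),np.median(a[:,2]).round(4),'front',np.percentile(a[:,0],99).round(4))
    for x in(.016,.022,.03):
        e=a[abs(a[:,0]-x)<.002][:,1]
        if len(e)>5: print(x,np.percentile(e,[1,99]).round(4))
E
```

```text
time: 87.9
tcp_pos: [0.5199, -0.0645, 0.1726]
ee_rot: [[-0.997, 0.079, -0.005], [0.079, 0.997, -0.001], [0.004, -0.001, -1.0]]
ft_force: [-0.9, 0.4, -2.8]
width: 0.0172
time: 88.9
tcp_pos: [0.5514, 0.0289, 0.1724]
ee_rot: [[-0.988, -0.157, -0.004], [-0.157, 0.988, -0.001], [0.005, -0.0, -1.0]]
ft_force: [0.2, -0.2, -2.8]
width: 0.0169
time: 89.9
tcp_pos: [0.5826, 0.1227, 0.1722]
ee_rot: [[-0.988, -0.157, -0.004], [-0.157, 0.988, -0.001], [0.005, -0.0, -1.0]]
ft_force: [-1.5, -0.3, -2.6]
width: 0.0169
time: 90.9
tcp_pos: [0.6138, 0.2165, 0.1721]
ee_rot: [[-0.988, -0.157, -0.004], [-0.157, 0.988, -0.001], [0.005, -0.0, -1.0]]
ft_force: [-0.6, -0.0, -2.5]
width: 0.0173
1432 -0.0317 front 0.0209
0.016 [-0.0085  0.0092]
0.022 [-0.0077  0.0083]
3003 0.0079 front 0.0328
0.016 [-0.0174  0.0181]
0.022 [-0.0174  0.0177]
0.03 [-0.0174  0.0176]
```

```bash
python3 -m crank '[[[-0.015,0.014,0.2,0,-0.003,0],[-0.015,0.014,0.5,0,-0.003,0],[-0.015,0.014,0.8,0,-0.003,0],[-0.015,0.014,1,0,-0.003,0],[-0.015,0.014,1,0,-0.003,0],[-0.015,0.014,1,0,-0.003,0],[-0.015,0.014,1,0,-0.003,0],[-0.015,0.014,1,0,-0.003,0]]]';python3 -m crank '[[[0,0,0.05,0,0,0],[0,0,0.1,0,0,0],[0,0,0.15,0,0,0],[0,0,0.2,0,0,0],[0,0,0.25,0,0,0],[0,0,0.3,0,0,0],[0,0,0.35,0,0,0],[0,0,0.365,0,0,0]]]'; python3 -m crank '[[[0,0,0.002,0,0,0],[0,0,0.005,0,0,0],[0,0,0.005,0,0,0],[0,0,0.005,0,0,0],[0,0,0.005,0,0,0],[0,0,0.005,0,0,0],[0,0,0.005,0,0,0],[0,0,0.005,0,0,0]]]'
```

```text
time: 91.95
tcp_pos: [0.6151, 0.2184, 0.073]
ee_rot: [[-0.988, -0.157, 0.002], [-0.157, 0.988, 0.001], [-0.002, 0.0, -1.0]]
ft_force: [0.3, -0.4, -2.9]
width: 0.0173
time: 92.95
tcp_pos: [0.615, 0.2182, 0.036]
ee_rot: [[-0.988, -0.157, 0.001], [-0.157, 0.988, 0.0], [-0.001, 0.0, -1.0]]
ft_force: [0.3, 0.5, -2.8]
width: 0.0174
time: 93.95
tcp_pos: [0.615, 0.2182, 0.0355]
ee_rot: [[-0.988, -0.157, 0.001], [-0.157, 0.988, 0.0], [-0.001, 0.0, -1.0]]
ft_force: [-0.3, -0.5, -2.8]
width: 0.017
```

```bash
python3 -m crank '[[[0,0,0.004,0,0,0],[0,0,0.008,0,0,0],[0,0,0.008,0,0,0],[0,0,0.008,0,0,0],[0,0,0.008,0,0,0],[0,0,0.008,0,0,0],[0,0,0.008,0,0,0],[0,0,0.008,0,0,0]]]';python3 -m crank '[[[0,0,0,0,0,0],[0,0,0,0,0,0],[0,0,0,0,0,0],[0,0,0,0,0,0],[0,0,0,0,0,0],[0,0,-0.1,0,0,0],[0,0,-0.4,0,0,0],[0,0,-0.8,0,0,0]]]' 0.6;python3 -m crank '[[[0,0,-0.4,0,0,0],[0,0,-0.9,0,0,0],[0,0,-0.9,0,0,0],[0,0,-0.9,0,0,0],[0,0,-0.9,0,0,0],[0,0,-0.9,0,0,0],[0,0,-0.9,0,0,0],[0,0,-0.9,0,0,0]]]';python3 - <<'E'
from h import *
b=(.5,.7,.15,.29)
c=look(.06,.09,b,60,'w15'); look(.0235,.035,b,60)
for n in('top','scene'):
    c=snap(n);np.save(n+'9.npy',c,allow_pickle=True);cv2.imwrite(f'pics/{n}9.png',c['pixels'])
    for lo,hi,b in((.06,.2,(.25,.85,-.2,.4)),(.078,.1,(.45,.7,-.42,-.24)),(.108,.14,(.45,.7,-.42,-.24))):
        print(n,lo)
        for N,r,z,m,col in blobs(c,lo,hi,b): print(N,np.round(r[0],1),np.round(r[1],1),round(r[2],1),'z',round(z*1e3,1))
E
```

```text
time: 94.95
tcp_pos: [0.615, 0.2183, 0.0354]
ee_rot: [[-0.988, -0.157, 0.001], [-0.157, 0.988, 0.0], [-0.001, -0.0, -1.0]]
ft_force: [-2.1, -1.9, 6.1]
width: 0.0172
time: 95.95
tcp_pos: [0.6144, 0.218, 0.1161]
ee_rot: [[-0.988, -0.157, 0.0], [-0.157, 0.988, -0.0], [0.0, -0.0, -1.0]]
ft_force: [-0.3, 0.3, 0.8]
width: 0.0512
time: 96.95
tcp_pos: [0.6143, 0.218, 0.2058]
ee_rot: [[-0.988, -0.157, -0.0], [-0.157, 0.988, -0.0], [0.0, -0.0, -1.0]]
ft_force: [0.1, 0.7, 0.6]
width: 0.0512
97.0 tcp [0.6144 0.218  0.2059]
943 [613.6 218.8] [39.5 17.5] 8.6 z 67.3 mean [612.9 218.5  67.1] [24. 24. 23.]
97.05 tcp [0.6144 0.218  0.206 ]
151 [535.8 276.1] [18.9 14.4] 22.6 z 24.7 mean [536.2 274.4  25.7] [161. 166. 161.]
1346 [613.9 218.4] [63.7 36. ] 9.4 z 27.4 mean [607.3 217.3  27.4] [146. 142. 142.]
top 0.06
134 [614.  219.1] [39.6 18.2] 10.4 z 68.0
242 [308.2 338.3] [57.6 57.2] 49.2 z 73.3
top 0.078
1309 [ 558.5 -322.3] [ 76.1 117.2] 83.5 z 96.5
top 0.108
284 [ 558.4 -322.2] [21.  60.2] 83.5 z 120.2
scene 0.06
288 [304.8 335. ] [58.4 61.2] 18.3 z 71.0
606 [788.3 297.6] [ 18.1 168. ] 0.3 z 85.1
166 [611.3 215.1] [40.2 22.7] 6.5 z 68.0
609 [816.5 298.8] [ 18.1 170.9] 0.3 z 85.0
499 [842.6 298.1] [ 14.5 171. ] 0.0 z 85.8
857 [739.6 144.2] [60.2 49.1] 16.4 z 92.8
935 [763.1 -12.5] [59.9 53.4] 23.4 z 92.9
757 [ 761.  -100.2] [55.5 57.1] 12.2 z 70.1
scene 0.078
2238 [ 555.2 -325.4] [ 74.6 118. ] 82.7 z 96.3
scene 0.108
440 [ 556.  -325.5] [20.4 60.8] 83.0 z 120.6
```

View pics/scene9.png

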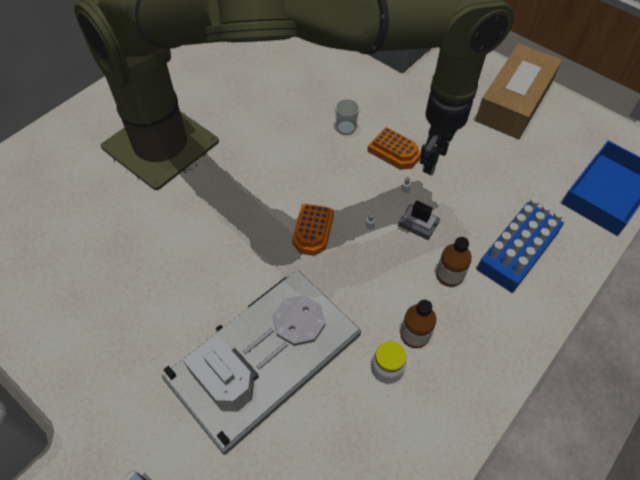

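The scene view shows the stack with its lid at (222,372), the ring turned at (300,320), and the spanner in its cradle at (420,215). The bottles, jar and beaker have not moved.

```bash
python3 -c "
from workcell import bot
print(bot.finish_job())"
```

```text
the job is handed in; nothing more can be done
None
```

I handed the job in at about 97 s of the 210 s. My last checks showed every step met, but the hand-in reports no verdict.

- **Stack:** only two natural plates were present. Both went onto the nest block with cut ends matched, then the lid. The last wrist view put the lid's skirt top at 95.7 mm and its rib top at 119.4 mm, where 96 and 120 mm mean fully seated. The lid was about 1.4 mm off the nest axis, with its turn within 0.5° of the nest's.
- **Ring:** both pins went fully in without resistance. I turned the ring 70.4° clockwise to its stop, felt as a torque rise to 1.9 N m. The holes measured afterwards put it at about 1.30 rad, and the needed value is over 1.18.
- **Spanner:** it is back in its cradle at (614, 218) mm, within about 1 mm of where it started. The bar and grip heights were unchanged, and the gripper was open and about 0.14 m above it.
- **Bystanders:** the final scene camera measured the bottles, jar and beaker within 2 mm of their starting places.

No knock or slackened grip showed up.

**Disagreement:** the top and scene cameras differed by 3–4 mm throughout, so I used the wrist camera for all grasps and placements. The wrist views of the ring centre from opposite sides differed by about 2 mm, and I used a value in between.

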